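Wind a circuit board tight in the board holder

TASK

Put the loose crank fully home on the square shaft of the blue board holder, feeling for the fit without forcing it down. Then take its red knob and wind it clockwise, full circles, until the sliding jaw has pushed the green circuit board against the far jaw and its sprung pad has been pressed about halfway in (never all the way, or the board cracks); let go and leave the crank on the shaft. Work the holder only through the crank, do not push the board or the holder with the gripper, and leave everything else on the desk where it is.

Things in the scene. Friction and masses are not known exactly. Their poses are not given: they have to be found in the camera images.
- crank: Loose bright steel crank, 0.25 to 0.4 kg, lying flat on the desk. Origin: centre of the underside of its hub; z up. The flat arm runs along the crank's +x from the hub to 77 mm, 18 mm wide, 10 mm thick, its underside flush with the hub's. A red knob stands up at the arm's end.
- hub_top (a point): Centre of the hub's top, 48 mm above its underside, marked with a red stripe. The hub is a square block 26 x 26 mm, 48 mm tall, faces square to the crank's axes; it can be gripped across its y faces, from 10 to 48 mm above its underside.
- crank_socket (a point): Centre of the mouth of the square socket in the hub's underside, the same point as the crank's origin. The socket is 13.4 mm wide, 26 mm deep, its faces parallel to the hub's.
- crank_knob (a point): Middle of the crank's red knob, 65 mm from the hub's axis along the crank's +x, 31 mm above the underside. The knob is an upright cylinder 22 mm in diameter, from 11 to 51 mm above the underside. It spins freely on its own pin, so a gripper that holds it can keep its heading while the crank goes round.
- holder: Fixed blue and aluminium board holder on the desk. Origin: on the desk under the axis of its upright square shaft; jaws and rails run along its +y from there; z up. The bed is 110 mm wide in x, from y = -55 to 290 mm, top 18 mm high; the jaws are at most 46 mm high, the bolts on the far jaw 54 mm.
- gearbox (a point): Top of the blue gearbox (80 x 80 mm, 50 mm high) that the shaft drives. Clockwise from above moves the sliding jaw towards the holder's +y, 28 mm a turn. It takes a steady 0.15 N m (2 to 3 N at the knob), rising to 0.25 N m as the pad is pressed, and stays where it is left. Pressing the crank down hard before it is home (keep under 15 N), or wrenching it sideways, is forcing it.
- shaft_top (a point): Top of the upright shaft, 86 mm above the desk: a tapered round nose 6 mm high (6 mm widening to 11.8 mm) above a 12 mm square 18 mm long. The square's angle varies and no reading gives it. Until it lines up the hub stays 18 mm too high; turned while lightly pressed (a few N) it drops on at any of four angles a quarter turn apart, to within about 6 degrees.
- shaft_foot (a point): Centre of the top of the steel collar (32 mm in diameter) on the shaft's axis, 62 mm above the desk; the underside of the hub rests here when the crank is fully home. It does not turn with the shaft.
- front_jaw (a joint): travel (m) of the sliding blue jaw towards the far jaw, about 0 (within 4 mm) at the start, 0.028 for each clockwise turn of the shaft. The pad's face is at holder y = 93 mm + this travel - the pad's own travel.
- pad (a joint): how far (m) the sprung black pad has been pressed back into the sliding jaw: 0 free, 0.010 fully in. Two orange pins behind it show the gap that is left (10 mm when free). Spring 3500 N/m. Halfway is 0.005.
- back_jaw: fixed blue far jaw on the holder. Origin: bottom of its face, on the bed (18 mm high), at holder x = 0, y = 221 to 235 mm.
- board: Green circuit board on a black carrier, 70 mm in x, 80 mm in y (the way it is gripped), 8 mm thick with parts up to 19 mm high, lying loose on the bed between the jaws. Origin: centre of its underside.
- spray_can: Bystander, leave alone: red spray can, 190 mm tall
- flux_bottle: Bystander, leave alone: white bottle with black cap, 110 mm tall
- screwdriver: Bystander, leave alone: red screwdriver
- multimeter: Bystander, leave alone: yellow multimeter, 160 x 80 x 34 mm
- solder_spool: Bystander, leave alone: aluminium spool, 60 mm across
- wrench: Bystander, leave alone: steel wrench
- spare_board: Bystander, leave alone: blue circuit board on a black carrier, 70 x 80 mm, lying on the desk: not the one in the holder
- parts_tray: Bystander, leave alone: blue parts tray, 90 x 140 x 28 mm
Mind the look-alikes: they are no part of the job. Leave any pink or purple look-alike of the crank alone.

How it is judged:
By the outcome, as a careful person would: the job done as asked, in the order asked, and still so for the second after the job is handed in, with the robot touching nothing.
It also fails if it takes over 72 s, if anything falls off the work surface, if the arm or the gripper's body presses on something with over 40 N, if the wrist force passes 120 N, or if a joint passes its speed limit or range.

ROBOT

A 6-joint arm with a two-finger parallel gripper is mounted at the origin on the work surface. World frame = base frame: x ahead of the robot, y to its left, z up, the work surface at z = 0. Lengths are in m, angles in rad, forces in N, time in s.
With the tool pointing down it reaches from about 0.375 to 0.9 m from the base axis. Payload 3.1 kg.
Tool frame: the origin (TCP) lies on the centre line of the jaws, within the pads' length; the fingertips stand 19 mm ahead of it and the grasp point (between the pads) is the TCP; z points along the fingers, y is the direction in which the jaws open and shut (so a half turn about z gives the same grasp; the last joint's range is limited). The gripper opens to 85 mm and grips with 20 to 120 N. Pads are 22 mm wide; open, the fingers measure 114 mm over their backs; the gripper's body (76 mm by 85 mm) begins 54 mm behind the grasp point. The pads swing forward as they close: fully open they stand 13 mm farther back than shut.
Start: joints at [-1.409, 0.527, 1.433, -0, 1.181, -0.178], TCP at [0.209, -0.589, 0.25] pointing down, gripper open.
Joint ranges: [-3.08, 3.08], [-0.75, 2.2], [0.22, 2.44], [-1.43, 4.57], [0, 2.65], [-2.85, 2.85]. Speed limits (rad/s): [2.79, 2.79, 3.14, 3.14, 3.14, 3.14].

INTERFACE

Orientations are given as a unit quaternion [x, y, z, w].
In Python, from station import manip, imaging, workorder gives the robot as it stands.
- The arm moves only by the shell command python3 -m creep 'ROWS' [FORCE]. ROWS is a JSON object of lists of equal length, an entry for each row: "claw": the finger opening in cm, from 0 to 8.54; "dp": the shift along the tool's x, y, z in cm, a list of three; "roll": the turn about the tool's z in rad. In form: {"claw": [claw, ...], "dp": [[dx, dy, dz], ...], "roll": [roll, ...]}. A call has 1 to 12 rows; each row is the pose to reach, as a shift and turn from the pose commanded when the call began, along the tool's axes at that moment; what a row does not reach only later rows make up. A row lasts 1/10 s, in which the tool goes at most 50 mm and 8.59 degrees, less where a joint would pass 70% of its speed; a pose out of reach is approached as far as the arm can. A call with a gripper value outside its range is refused whole. The fingers move at their own pace and stop on an object; FORCE is the grip in N (left out, the last holds). Time passes only in rows, so rows that repeat a pose let the fingers close. It gives the time, the measured TCP pose, the force and the opening at its end, in the units of the state.
- manip.sense(): the state, without advancing time (a new reading comes with each control period).
- imaging.snapshot(name): name is "scene" or "top" or "wrist"; returns a dict with "image" (400x640x3 uint8, red, green, blue), "z_map" (400x640 float32, m along the optical axis (not along the pixel's ray), 0 where there is no reading), "vfov" (degrees; the focal length in pixels is half the picture's height over the tangent of half this angle, whatever the lens; pixels are square), "cx", "cy" (the principal point, pixels), "R" (3x3) and "t" (3): a world point X has camera coordinates R X + t. Camera axes: x right, y down, z forward; pixel columns grow to the right and rows downward; lengths in m; the calibration is good to about 2 mm. A picture is of the moment at which its call begins.
- workorder.sign_off(): hands the job in, once; it reports no verdict.
The state is a dict: "t": time; "q": joint angles; "qd": joint speeds; "tau": joint torques, N m; "tcp_pos": TCP position; "tool_rot": TCP orientation; "force": force on the tool from outside, world axes, zero at the start; "ft_torque": the same for the moment, N m; "finger_gap": opening from 0.0 (shut) to 1.0 (fully open).
Only numpy, scipy, OpenCV 4.12 (cv2) and the standard library are available. Lean on these libraries where they do the work, as an engineer would, in place of code of your own. Each camera call takes 0.05 s, during which the arm holds its last target.

## Working session

There is one attempt and no reset: what is moved stays moved. The work goes in short steps, Python scripts to look and compute and a shell command to move; the robot and the scene stay as the last step left them, time stands still between calls to the robot, and variables do not carry over. Pictures are saved under pics/ and viewed, and the job is handed in when it is done.

```bash
ls; mkdir -p pics; cat > h.py <<'E'
import numpy as np, cv2
from station import manip, imaging, workorder
def snap(n,f=None):
    s=imaging.snapshot(n)
    if f: cv2.imwrite('pics/'+f,s['image'][:,:,::-1])
    return s
def foc(s): return s['image'].shape[0]/2/np.tan(np.radians(s['vfov'])/2)
def ray(s,u,v):
    R=np.array(s['R']);t=np.array(s['t']);f=foc(s)
    d=R.T@np.array([(u-s['cx'])/f,(v-s['cy'])/f,1.0]); return -R.T@t,d
def onz(s,u,v,z):
    c,d=ray(s,u,v); return c+d*(z-c[2])/d[2]
def depth(s,u,v):
    c,d=ray(s,u,v); return c+d*s['z_map'][int(v),int(u)]
def proj(s,X):
    p=np.array(s['R'])@np.array(X)+np.array(s['t']); f=foc(s)
    return f*p[0]/p[2]+s['cx'],f*p[1]/p[2]+s['cy']
def tri(a,ua,b,ub):
    c1,d1=ray(a,*ua);c2,d2=ray(b,*ub)
    A=np.stack([d1,-d2],1);k=np.linalg.lstsq(A,c2-c1,rcond=None)[0]
    p,q=c1+k[0]*d1,c2+k[1]*d2
    return (p+q)/2,np.linalg.norm(p-q)
E
python3 - <<'E'
from h import *
import pickle
S={n:snap(n,n+'0.png') for n in('scene','top','wrist')}
pickle.dump(S,open('s0.pkl','wb'))
for n,s in S.items(): print(n,s['vfov'],s['cx'],s['cy'],-np.array(s['R']).T@np.array(s['t']))
print(manip.sense())
E
```

```text
pics
scene 53.006666900661166 320.9602371843065 198.81286605614392 [ 1.16703519 -0.72686583  0.85408556]
top 43.54052178493544 317.9608046356252 199.98815653924572 [ 0.38951481 -0.05673395  1.50764459]
wrist 64.4733353801491 318.8393750763098 197.6057189838741 [ 0.27841837 -0.56337059  0.37298036]
{'t': 0.15, 'q': array([-1.40850015e+00,  5.28252118e-01,  1.43360879e+00, -2.87346144e-05,
        1.18140542e+00, -1.78473851e-01]), 'qd': array([ 1.39738861e-03, -1.66247437e-03, -4.35497125e-03, -1.01741092e-03,
       -3.01666594e-04, -2.65783382e-05]), 'tau': array([ 5.18834349e-04, -4.42742801e+01, -1.78276062e+01, -3.24829034e-04,
        5.67706913e-03, -9.87196842e-06]), 'tcp_pos': array([ 0.20883394, -0.5885275 ,  0.24955845]), 'tool_rot': array([ 9.85518284e-01,  1.69567128e-01, -6.51782038e-06, -8.36915898e-04]), 'force': array([-0.58352435, -1.19295902,  0.38158918]), 'ft_torque': array([-0.04976153, -0.02309023, -0.03622185]), 'finger_gap': 0.9983047200551906}
```

View pics/scene0.png

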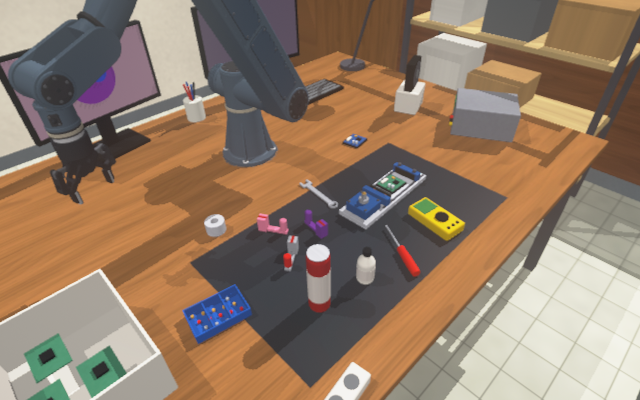

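View pics/top0.png

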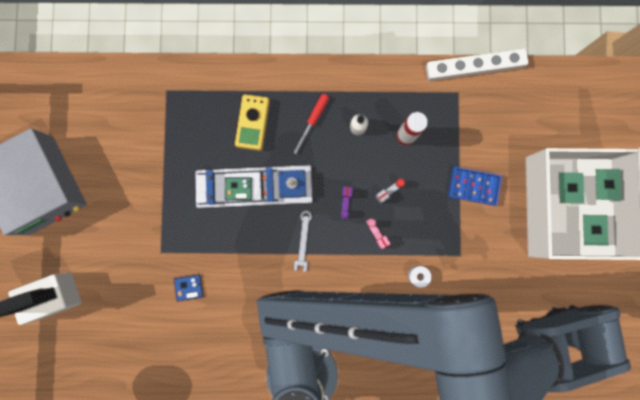

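View pics/wrist0.png

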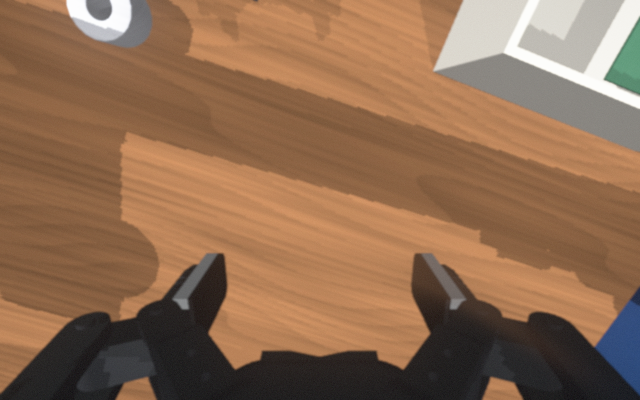

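The look-alikes are:
- Steel crank with a red knob: scene (290,255), top (390,190).
- Pink crank: scene (272,224), top (377,234).
- Purple crank: scene (316,222), top (346,202).

I choose the bright steel one and check it in a close crop.

```bash
python3 - <<'E'
from h import *
import pickle
S=pickle.load(open('s0.pkl','rb'))
a=S['scene']['image'][225:285,250:330,::-1]; b=S['top']['image'][165:215,365:425,::-1]
c=S['top']['image'][160:215,190:320,::-1]
A=cv2.resize(a,(400,300),interpolation=cv2.INTER_NEAREST);B=cv2.resize(b,(360,300),interpolation=cv2.INTER_NEAREST)
C=cv2.resize(c,(650,275),interpolation=cv2.INTER_NEAREST);C=np.pad(C,((0,0),(0,110),(0,0)))
cv2.imwrite('pics/crop0.png',np.vstack([np.hstack([A,B]),C]))
s=S['top']
for z in(0,.05):print(onz(s,390,190,z),onz(s,401,183,z),onz(s,292,183,z),onz(s,200,188,z))
for u,v in((383,195),(401,183),(292,183),(300,175),(390,160)):print(depth(s,u,v))
E
```

```text
[ 0.54575695 -0.25873335  0.        ] [ 0.56734105 -0.29199415  0.        ] [0.56436316 0.03784696 0.        ] [0.54658207 0.31685049 0.        ]
[ 0.54057528 -0.25203418  0.05      ] [ 0.56144356 -0.28419191  0.05      ] [0.55856443 0.03471025 0.05      ] [0.54137305 0.30446081 0.05      ]
[ 0.52569217 -0.23156955  0.05026161]
[ 0.56132358 -0.28403318  0.05101719]
[0.55478159 0.03266399 0.0826179 ]
[0.58097793 0.01106878 0.06066523]
[ 0.63711742 -0.25871934  0.00123989]
```

View pics/crop0.png

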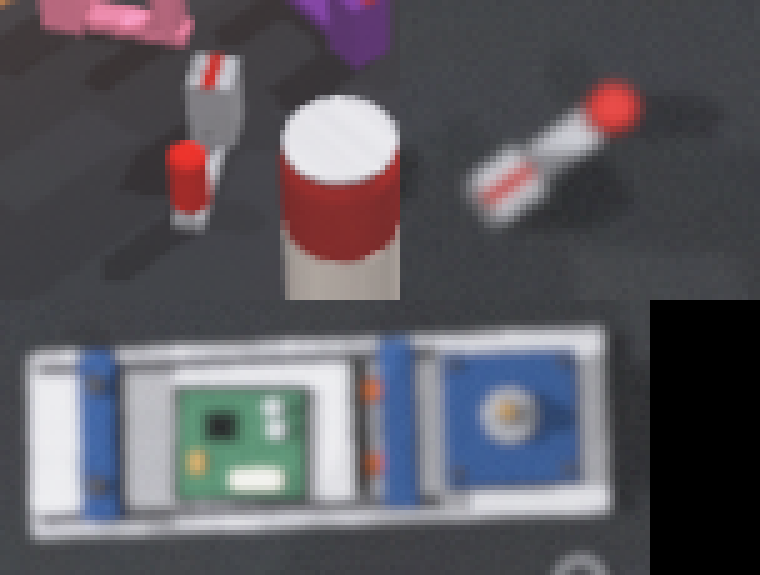

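The crop confirms the choice: the steel hub with the red stripe is at top (~385,194) and the red knob at top (~401,182). Next I triangulate.

```bash
python3 - <<'E'
from h import *
import pickle
S=pickle.load(open('s0.pkl','rb'))
def red(s,box):
    x0,y0,x1,y1=box; im=s['image'][y0:y1,x0:x1].astype(int)
    m=((im[:,:,0]>120)&(im[:,:,0]-im[:,:,1]>70)&(im[:,:,0]-im[:,:,2]>70)).astype(np.uint8)
    n,l,st,c=cv2.connectedComponentsWithStats(m)
    return [(st[i,4],st[i,:4]+[x0,y0,0,0],c[i]+[x0,y0]) for i in range(1,n) if st[i,4]>3]
T=red(S['top'],(365,165,425,215));C=red(S['scene'],(270,225,305,285))
for r in T+C:print(r)
# triangulate
s=S['top'];sc=S['scene']
for u in[r[2] for r in T]:
    print(u,onz(s,*u,.05))
    for r in C: print('  ',r[2],tri(s,u,sc,r[2]))
print(depth(s,412,122), depth(s,360,122))
st=manip.sense();print(st['tcp_pos'])
E
```

```text
(np.int32(60), array([396, 179,   9,   8]), array([400. , 182.5]))
(np.int32(10), array([380, 193,   6,   5]), array([382.7, 195.2]))
(np.int32(14), array([291, 236,   3,   7]), array([292.        , 238.78571429]))
(np.int32(99), array([283, 253,   9,  14]), array([287.04040404, 259.57575758]))
[400.  182.5] [ 0.56288863 -0.28127699  0.05      ]
   [292.         238.78571429] (array([ 0.56052955, -0.26907471,  0.10044637]), np.float64(0.01146007967645564))
   [287.04040404 259.57575758] (array([ 0.56356564, -0.28510129,  0.03461381]), np.float64(0.003707690188031092))
[382.7 195.2] [ 0.52512216 -0.23072588  0.05      ]
   [292.         238.78571429] (array([ 0.52423371, -0.23206899,  0.04893365]), np.float64(0.003131089504813274))
   [287.04040404 259.57575758] (array([ 0.52578426, -0.2474538 , -0.02373264]), np.float64(0.020110535098698527))
[ 0.71014432 -0.29302944  0.1855428 ] [ 0.72670884 -0.15921412  0.11247867]
[ 0.20883394 -0.5885275   0.24955845]
```

```bash
python3 -m creep '{"claw":[8.5,8.5,8.5,8.5,8.5,8.5,8.5,8.5,8.5,8.5,8.5,8.5],"dp":[[4,-1.6,0],[8,-3.2,0],[12,-4.8,0],[16,-6.4,0],[20,-8.4,0],[24,-10.2,0],[28,-12,0],[32,-13.6,0],[36,-15.2,0],[40,-17,0],[43.2,-18.3,0],[43.2,-18.3,0]],"roll":[-0.15,-0.3,-0.45,-0.6,-0.75,-0.9,-1.05,-1.2,-1.35,-1.5,-1.65,-1.8]}'
python3 -m creep '{"claw":[8.5,8.5,8.5],"dp":[[0,0,0],[0,0,0],[0,0,0]],"roll":[-0.071,-0.071,-0.071]}'
python3 - <<'E'
from h import *
import pickle
S={n:snap(n,n+'1.png') for n in('top','wrist')}
pickle.dump(S,open('s1.pkl','wb'))
s=S['wrist'];print(-np.array(s['R']).T@np.array(s['t']),manip.sense()['q'])
for p in((.5245,-.2315,.049),(.5625,-.283,.05)):print(proj(s,p))
E
```

```text
t: 1.35
tcp_pos: [0.5578, -0.2684, 0.25]
tool_rot: [0.475, 0.88, 0.001, 0.0]
force: [-1.8, -0.5, 0.7]
finger_gap: 0.995
t: 1.65
tcp_pos: [0.5547, -0.2721, 0.25]
tool_rot: [0.449, 0.893, 0.0, -0.0]
force: [-0.5, 0.3, 1.2]
finger_gap: 0.991
[ 0.50963237 -0.21211879  0.37367907] [-6.37137397e-01  5.18122244e-01  1.45108738e+00  1.61168897e-05
  1.17267712e+00 -1.27651508e+00]
(np.float64(318.8953901285809), np.float64(126.16448851872391))
(np.float64(318.660570387507), np.float64(188.09872251189566))
```

View pics/wrist1.png

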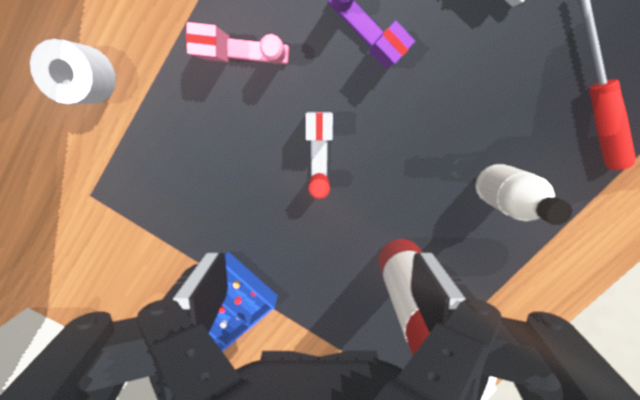

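Wrist view: the striped steel hub is at (319,126) and the red knob at (319,187), in line with the tool. The pink crank is at (240,45), the purple at (375,30), and the can sits to the right at about (400,260).

```bash
python3 - <<'E'
from h import *
import pickle
S=pickle.load(open('s1.pkl','rb'));S0=pickle.load(open('s0.pkl','rb'))
s=S['wrist']
im=s['image'].astype(int);
g=(im.min(2)>150).astype(np.uint8); r=((im[:,:,0]>130)&(im[:,:,0]-im[:,:,1]>70)).astype(np.uint8)
sub=np.zeros_like(r);sub[105:142,300:340]=1
hub=((g|r)&sub); 
c=max(cv2.findContours(hub,0,2)[0],key=cv2.contourArea);print(cv2.minAreaRect(c))
m=r*sub;pts=np.argwhere(m)[:,::-1];print('stripe',pts.mean(0),pts.min(0),pts.max(0))
st=pts.mean(0)
sub[:]=0;sub[165:205,300:340]=1;p2=np.argwhere(r*sub)[:,::-1];c2,r2=cv2.minEnclosingCircle(p2.astype(np.float32));print('knob',c2,r2)
h=onz(s,*st,.048);k=onz(s,*c2,.050);print(h,k,np.hypot(*(k-h)[:2]),np.degrees(np.arctan2(*(k-h)[1::-1])))
print('stripe ends',onz(s,st[0],pts[:,1].min(),.048),onz(s,st[0],pts[:,1].max(),.048))
for st_ in (st,):print('tri',tri(s,st,S0['scene'],(292,238.8)),tri(s,st,S0['top'],(382.7,195.2)), tri(s,c2,S0['top'],(400,182.5)))
print('depth',depth(s,*st),depth(s,*c2))
q=manip.sense();print(q['tcp_pos'],np.degrees(2*np.arctan2(q['tool_rot'][1],q['tool_rot'][0])))
cv2.imwrite('pics/c1.png',cv2.resize(s['image'][95:215,260:380,::-1],(600,600),interpolation=0))
# can
sc=S0['scene'];print(tri(S0['top'],(415,122),sc,(318,254)))
E
```

```text
((318.5, 126.5), (29.0, 27.0), 90.0)
stripe [319.         126.36082474] [316 113] [322 140]
knob (319.0, 185.60000610351562) 12.75783634185791
[ 0.52474533 -0.23165182  0.048     ] [ 0.5611575  -0.28059435  0.05      ] 0.06100178173214457 -53.35156833372843
stripe ends [ 0.51699709 -0.22123822  0.048     ] [ 0.53285001 -0.24254446  0.048     ]
tri (array([ 0.52400597, -0.23246524,  0.04900054]), np.float64(0.0022294744620345113)) (array([ 0.52520487, -0.23153727,  0.04544563]), np.float64(0.0008671108046910959)) (array([ 0.56509339, -0.28497163,  0.02792213]), np.float64(0.0010269039479315505))
depth [ 0.52474626 -0.23165301  0.0479801 ] [ 0.56084933 -0.28018481  0.05193591]
[ 0.55465158 -0.2724009   0.25019945] 126.63328481278685
(array([ 0.70955705, -0.30343665,  0.18192772]), np.float64(0.0045959399095402845))
```

View pics/c1.png

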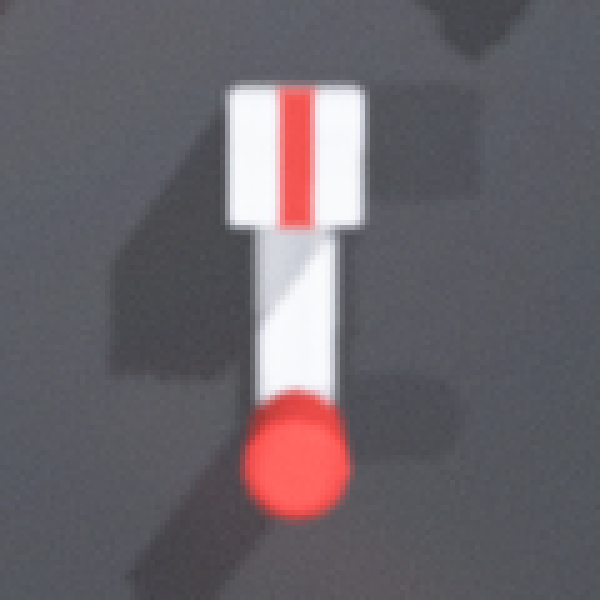

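```bash
python3 -m creep '{"claw":[6,6,6,6,6,6,6,6,6],"dp":[[2.5,0,0],[5.05,0,0],[5.05,0,4],[5.05,0,8],[5.05,0,12],[5.05,0,16],[5.05,0,18],[5.05,0,20],[5.05,0,20]],"roll":[0,0,0,0,0,0,0,0,0]}'
python3 - <<'E'
from h import *
s=snap('wrist','w2.png');q=manip.sense();print(q['tcp_pos'],q['force'])
E
```

```text
t: 2.65
tcp_pos: [0.523, -0.2311, 0.0478]
tool_rot: [0.449, 0.894, 0.0, -0.003]
force: [0.2, 0.1, 1.0]
finger_gap: 0.704
[ 0.52390645 -0.23155971  0.04928043] [-0.2870797  -0.21206072 -0.12810314]
```

View pics/w2.png

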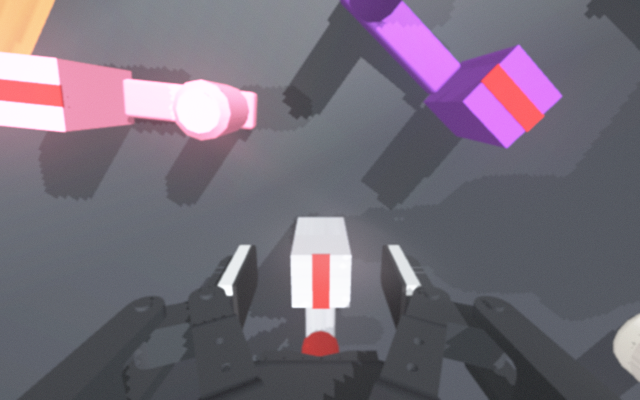

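The hub (centre ~(321,265)) lies centred between the fingers, with the knob behind it. I lower and grip.

```bash
python3 -m creep '{"claw":[6,6,6,2,2,2,2,2,2,2],"dp":[[0,0,0.8],[0,0,1.6],[0,0,1.7],[0,0,1.7],[0,0,1.7],[0,0,1.7],[0,0,1.7],[0,0,1.7],[0,0,1.7],[0,0,1.7]],"roll":[0,0,0,0,0,0,0,0,0,0]}' 60
```

```text
t: 3.7
tcp_pos: [0.525, -0.2318, 0.0338]
tool_rot: [0.448, 0.894, -0.0, 0.0]
force: [-0.3, 0.9, 5.4]
finger_gap: 0.297
```

```bash
python3 -m creep '{"claw":[2,2,2,2,2,2,2],"dp":[[0,0,-1],[0,0,-3],[0,0,-6],[0,0,-9],[0,0,-12],[0,0,-14],[0,0,-14]],"roll":[0,0,0,0,0,0,0]}'
python3 - <<'E'
from h import *
import pickle
S=pickle.load(open('s0.pkl','rb'))
w=snap('wrist','w3.png'); pickle.dump(w,open('w3.pkl','wb'))
q=manip.sense();print(q['tcp_pos'],q['force'],q['finger_gap'])
a=cv2.resize(S['top']['image'][165:205,272:314,::-1],(420,400),interpolation=0)
b=cv2.resize(S['scene']['image'][180:220,340:385,::-1],(380,338),interpolation=0)
b=np.pad(b,((0,62),(0,0),(0,0)))
cv2.imwrite('pics/sh.png',np.hstack([a,b]))
print(proj(w,(.555,.033,.086)))
E
```

```text
t: 4.4
tcp_pos: [0.5261, -0.2325, 0.1761]
tool_rot: [0.448, 0.894, -0.0, 0.003]
force: [0.5, -0.8, -2.3]
finger_gap: 0.293
[ 0.52499969 -0.23180395  0.1742751 ] [-0.71891352  0.04614431 -3.01117754] 0.29151823322508985
(np.float64(661.3388242442486), np.float64(-137.19680071728288))
```

View pics/sh.png

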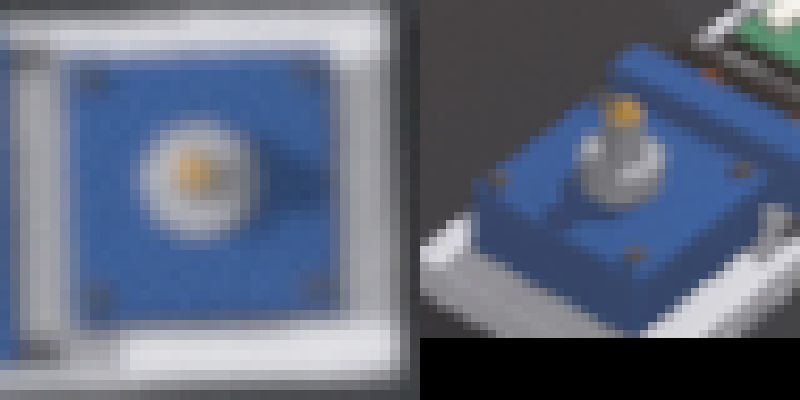

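View pics/w3.png

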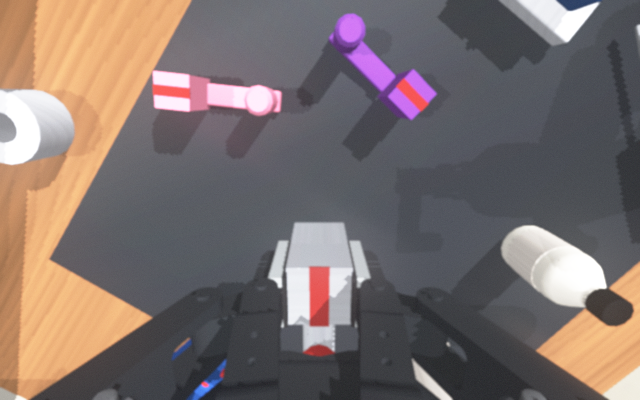

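```bash
python3 - <<'E'
from h import *
import pickle
S=pickle.load(open('s0.pkl','rb'))
for z in (.086,.080):print(onz(S['top'],291.8,182.2,z))
p,e=tri(S['top'],(291.8,182.2),S['scene'],(364.2,193));print(p,e)
im=S['top']['image'].astype(int);m=((im[:,:,2]>120)&(im[:,:,2]-im[:,:,0]>40)).astype(np.uint8);mm=np.zeros_like(m);mm[165:205,278:308]=1
c=max(cv2.findContours(m*mm,0,2)[0],key=cv2.contourArea);r=cv2.minAreaRect(c);print(r,onz(S['top'],*r[0],.05))
q=manip.sense()['tcp_pos'];psi=np.radians(126.65)
X=np.array([np.cos(psi),np.sin(psi)]);Y=np.array([np.sin(psi),-np.cos(psi)])
d=p[:2]-.09*X-q[:2];print(d@X*100,d@Y*100)
E
```

```text
[0.55668476 0.03305683 0.086     ]
[0.5573903  0.03343578 0.08      ]
[0.55762511 0.03375691 0.08180566] 0.0012377499034895753
((291.6436462402344, 183.22927856445312), (26.38453483581543, 26.384532928466797), 86.98721313476562) [0.55787908 0.03574523 0.05      ]
10.35837067884653 18.46952523036894
```

```bash
python3 -m creep '{"claw":[2,2,2,2,2,2,2,2],"dp":[[1,2,-1],[3,5,-2],[5,9,-3],[7,13,-3],[9,16,-3],[10,18,-3],[10.4,18.5,-3],[10.4,18.5,-3]],"roll":[0,0,0,0,0,0,0,0]}'
python3 - <<'E'
from h import *
import pickle
w=snap('wrist','w4.png'); pickle.dump(w,open('w4.pkl','wb'))
q=manip.sense();print(q['tcp_pos'],q['force'],q['finger_gap'])
u,v=proj(w,(.557,.0333,.086));print(u,v)
u=int(u);v=int(v);cv2.imwrite('pics/c4.png',cv2.resize(w['image'][max(v-60,0):v+60,u-60:u+60,::-1],(600,600),interpolation=0))
E
```

```text
t: 5.25
tcp_pos: [0.6097, -0.0367, 0.2014]
tool_rot: [0.447, 0.894, -0.001, -0.002]
force: [-0.8, -0.1, -2.0]
finger_gap: 0.294
[ 0.60965919 -0.03782995  0.2017412 ] [ 0.43394451 -0.84962373 -2.75539415] 0.2980211554878426
319.0578601322662 82.64421401852096
```

View pics/w4.png

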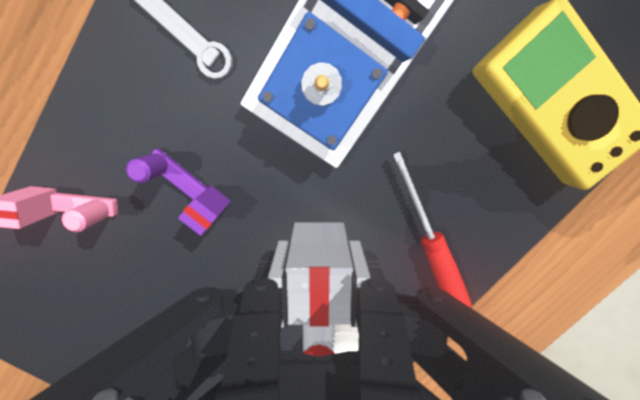

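View pics/c4.png

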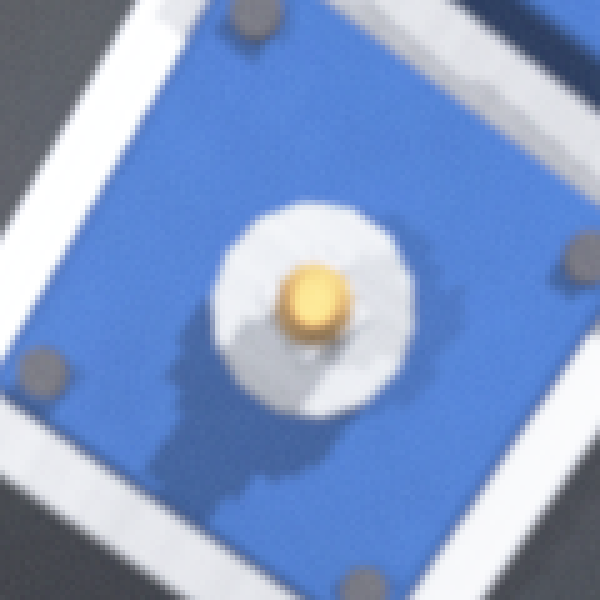

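Wrist view: the gold shaft tip is at (321.8,81.4) on its collar at (322,83.8), and the crank is held true at (319,295). Next I compute the shaft axis and the crank's offset in the hand.

```bash
python3 - <<'E'
from h import *
import pickle
S=pickle.load(open('s0.pkl','rb'));w=pickle.load(open('w4.pkl','rb'))
im=w['image'].astype(int)
m=((im[:,:,0]>150)&(im[:,:,0]-im[:,:,2]>60)).astype(np.uint8);mm=np.zeros_like(m);mm[60:110,300:345]=1
p=np.argwhere(m*mm)[:,::-1];print(p.mean(0),p.min(0),p.max(0))
g=p.mean(0)
print('tip',onz(w,*g,.083),'collar',onz(w,322,83.8,.062),depth(w,*g),depth(w,330,76))
print(tri(w,g,S['top'],(291.8,182.2)),tri(w,g,S['scene'],(364.2,193)))
# held hub
q=manip.sense();t=q['tcp_pos'];psi=2*np.arctan2(q['tool_rot'][1],q['tool_rot'][0]);print(np.degrees(psi))
X=np.array([np.cos(psi),np.sin(psi)]);Y=np.array([np.sin(psi),-np.cos(psi)])
r=((im[:,:,0]>120)&(im[:,:,0]-im[:,:,1]>70)).astype(np.uint8);mm[:]=0;mm[255:335,300:340]=1
p=np.argwhere(r*mm)[:,::-1];print(p.min(0),p.max(0))
for v in (266,326):
    h=onz(w,319.3,v,t[2]+.0142);d=h[:2]-t[:2];print(v,d@X,d@Y)
E
python3 - <<'E'
import cv2
im=cv2.imread('pics/w4.png')[210:370,250:390];cv2.imwrite('pics/c5.png',cv2.resize(im,(560,640)[::1],interpolation=0)[:600])
E
```

```text
[321.45283019  81.60377358] [315  75] [328  88]
tip [0.55785567 0.03502073 0.083     ] collar [0.55856121 0.03501163 0.062     ] [0.55791991 0.03491256 0.08521679] [0.56010556 0.04325755 0.06249829]
(array([0.5577455 , 0.03450747, 0.07632488]), np.float64(0.001683921584653573)) (array([0.55765831, 0.0349915 , 0.08118892]), np.float64(0.00037317614912028336))
126.75899132718209
[309 267] [328 325]
266 0.015105192713425293 0.0007336979391952278
326 -0.01240021213121387 0.0007878957798245492
```

View pics/c5.png

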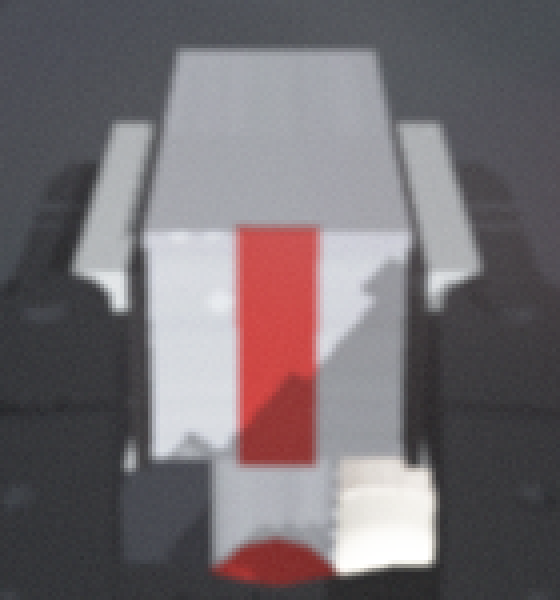

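```bash
python3 -m creep '{"claw":[2,2,2,2,2,2,2,2],"dp":[[2,0,0],[5,0.1,0],[8,0.15,2],[8.83,0.16,4],[8.83,0.16,6],[8.83,0.16,7],[8.83,0.16,7],[8.83,0.16,7]],"roll":[0,0,0,0,0,0,0,0]}'
python3 - <<'E'
from h import *
import pickle
s=snap('scene','s5.png')
q=manip.sense();print(q['tcp_pos'],q['force'],q['ft_torque'],q['finger_gap'])
cv2.imwrite('pics/c6.png',cv2.resize(s['image'][140:220,320:440,::-1],(780,520),interpolation=0))
E
```

```text
t: 6.1
tcp_pos: [0.5598, 0.0329, 0.1335]
tool_rot: [0.449, 0.894, 0.0, 0.0]
force: [0.0, 0.2, -2.9]
finger_gap: 0.296
[0.56012166 0.03306369 0.13396857] [ 0.50527899  0.58940926 -1.51833908] [0.01809182 0.02405905 0.00679865] 0.29535571328474525
```

View pics/c6.png

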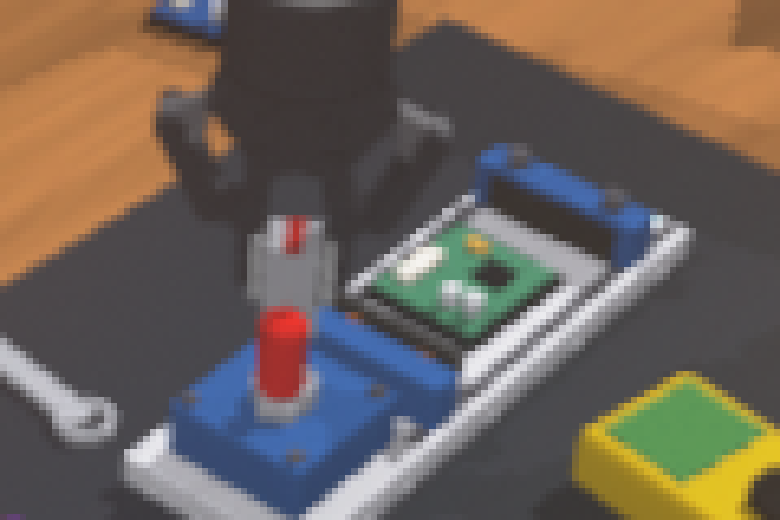

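The crank hangs above the collar, with the red knob in front at (283,350) in the crop. I correct by 2 mm and feel my way down.

```bash
python3 -m creep '{"claw":[2,2,2,2,2,2],"dp":[[0.18,-0.1,0],[0.18,-0.1,0.5],[0.18,-0.1,0.9],[0.18,-0.1,1.2],[0.18,-0.1,1.5],[0.18,-0.1,1.5]],"roll":[0,0,0,0,0,0]}'
python3 -m creep '{"claw":[2,2,2,2],"dp":[[0,0,0.2],[0,0,0.4],[0,0,0.5],[0,0,0.5]],"roll":[0,0,0,0]}'
```

```text
t: 6.75
tcp_pos: [0.5571, 0.035, 0.1177]
tool_rot: [0.448, 0.894, -0.0, -0.001]
force: [0.2, 1.4, -2.5]
finger_gap: 0.298
t: 7.15
tcp_pos: [0.5576, 0.0349, 0.1136]
tool_rot: [0.448, 0.894, 0.0, 0.0]
force: [-0.3, 0.5, -0.0]
finger_gap: 0.295
```

```bash
python3 -m creep '{"claw":[2,2,2],"dp":[[0,0,0.1],[0,0,0.15],[0,0,0.15]],"roll":[0,0,0]}'; python3 -c "
from h import *
q=manip.sense();print(q['tcp_pos'],q['force'],q['ft_torque'])"
```

```text
t: 7.45
tcp_pos: [0.5577, 0.0349, 0.113]
tool_rot: [0.448, 0.894, 0.0, 0.001]
force: [-1.8, 0.9, 6.9]
finger_gap: 0.294
[0.55767768 0.03488387 0.11301208] [-1.7786168   0.85164112  6.89740628] [ 0.08094895  0.4329021  -0.0297938 ]
```

```bash
python3 -m creep '{"claw":[2,2,2,2],"dp":[[0,0,0],[0,0,0],[0,0,0],[0,0,0]],"roll":[0.06,0.12,0.18,0.18]}'; python3 -c "
from h import *
q=manip.sense();print(q['tcp_pos'],q['force'],q['ft_torque'])"
```

```text
t: 7.85
tcp_pos: [0.5583, 0.0349, 0.1131]
tool_rot: [0.527, 0.85, 0.001, 0.001]
force: [-1.0, 0.7, 6.6]
finger_gap: 0.294
[0.55827506 0.0348892  0.11313781] [-0.98548946  0.66923239  6.6362166 ] [ 0.06360311  0.21594328 -0.00231278]
```

```bash
python3 -m creep '{"claw":[2,2,2,2],"dp":[[0,0,0],[0,0,0],[0,0,0],[0,0,0]],"roll":[0.06,0.12,0.18,0.18]}'; python3 -c "
from h import *
q=manip.sense();print(q['tcp_pos'],q['force'],q['ft_torque'])"; python3 -m creep '{"claw":[2,2,2,2],"dp":[[0,0,0],[0,0,0],[0,0,0],[0,0,0]],"roll":[0.06,0.12,0.18,0.18]}'; python3 -c "
from h import *
q=manip.sense();print(q['tcp_pos'],q['force'],q['ft_torque'])"
```

```text
t: 8.25
tcp_pos: [0.5586, 0.0348, 0.1131]
tool_rot: [0.602, 0.799, 0.001, 0.001]
force: [-0.6, -0.1, 5.4]
finger_gap: 0.296
[0.55864548 0.03476428 0.11310783] [-0.57391809 -0.1204797   5.40906931] [ 0.08441156  0.13140276 -0.02834094]
t: 8.65
tcp_pos: [0.5589, 0.0346, 0.113]
tool_rot: [0.67, 0.742, 0.001, 0.002]
force: [0.7, -1.0, 5.4]
finger_gap: 0.296
[0.55890255 0.03461447 0.11297035] [ 0.65733639 -1.04723695  5.40566115] [ 0.01053237 -0.10608084  0.006394  ]
```

```bash
python3 -m creep '{"claw":[2,2,2,2],"dp":[[0,0,0],[0,0,0],[0,0,0],[0,0,0]],"roll":[0.06,0.12,0.18,0.18]}'; python3 -c "
from h import *
q=manip.sense();print(q['tcp_pos'],q['force'],q['ft_torque'])"; python3 -m creep '{"claw":[2,2,2,2],"dp":[[0,0,0],[0,0,0],[0,0,0],[0,0,0]],"roll":[0.06,0.12,0.18,0.18]}'; python3 -c "
from h import *
q=manip.sense();print(q['tcp_pos'],q['force'],q['ft_torque'])"
```

```text
t: 9.05
tcp_pos: [0.5584, 0.0346, 0.112]
tool_rot: [0.734, 0.679, 0.001, 0.001]
force: [1.6, -0.3, 0.5]
finger_gap: 0.296
[0.55836654 0.03457    0.11199902] [ 1.59441975 -0.28106979  0.50749489] [-0.12611759 -0.28015717  0.04003986]
t: 9.45
tcp_pos: [0.558, 0.0349, 0.1116]
tool_rot: [0.792, 0.611, 0.001, 0.0]
force: [3.0, 0.8, -1.8]
finger_gap: 0.294
[0.55798698 0.03492243 0.11158385] [ 3.01304306  0.83041643 -1.75786542] [ 0.09455759 -0.4427585   0.00782076]
```

It dropped in: z fell 1.5 mm and the force went from +5.4 to -1.8 N. I lower gently now, following the side force.

```bash
python3 -m creep '{"claw":[2,2,2,2],"dp":[[0,0.05,0.1],[0,0.05,0.2],[0,0.05,0.3],[0,0.05,0.3]],"roll":[0,0,0,0]}'; python3 -c "
from h import *
q=manip.sense();print(q['tcp_pos'],q['force'],q['ft_torque'])"
```

```text
t: 9.85
tcp_pos: [0.5581, 0.0346, 0.1086]
tool_rot: [0.792, 0.61, 0.0, 0.0]
force: [2.8, -0.2, -2.7]
finger_gap: 0.296
[0.55813402 0.03463861 0.10863254] [ 2.81964584 -0.15513447 -2.72616098] [-0.03567495 -0.41401619  0.02706122]
```

```bash
python3 -m creep '{"claw":[2,2,2,2],"dp":[[0,0.05,0.15],[0,0.05,0.3],[0,0.05,0.5],[0,0.05,0.5]],"roll":[0,0,0,0]}'; python3 -c "
from h import *
q=manip.sense();print(q['tcp_pos'],q['force'],q['ft_torque'])"
python3 -m creep '{"claw":[2,2,2,2],"dp":[[0,0.02,0.15],[0,0.02,0.3],[0,0.02,0.4],[0,0.02,0.4]],"roll":[0,0,0,0]}'; python3 -c "
from h import *
q=manip.sense();print(q['tcp_pos'],q['force'],q['ft_torque'])"
```

```text
t: 10.25
tcp_pos: [0.5583, 0.0346, 0.1035]
tool_rot: [0.792, 0.61, -0.0, -0.0]
force: [2.5, -0.8, -3.0]
finger_gap: 0.293
[0.55825479 0.03463629 0.10348201] [ 2.46985877 -0.82393763 -2.97548286] [-0.09549635 -0.34888024  0.00870732]
t: 10.65
tcp_pos: [0.5583, 0.0346, 0.0996]
tool_rot: [0.792, 0.61, -0.0, -0.0]
force: [2.0, -0.7, -2.7]
finger_gap: 0.295
[0.55833558 0.03461958 0.09958086] [ 1.95579376 -0.65051263 -2.71815593] [-0.00879573 -0.23880398  0.00761511]
```

```bash
python3 -m creep '{"claw":[2,2,2,2],"dp":[[0,0.02,0.15],[0,0.02,0.3],[0,0.02,0.38],[0,0.02,0.38]],"roll":[0,0,0,0]}'; python3 -c "
from h import *
q=manip.sense();print(q['tcp_pos'],q['force'],q['ft_torque'])"
python3 -m creep '{"claw":[2,2,2],"dp":[[0,0,0.08],[0,0,0.13],[0,0,0.13]],"roll":[0,0,0]}'; python3 -c "
from h import *
q=manip.sense();print(q['tcp_pos'],q['force'],q['ft_torque'])"
```

```text
t: 11.05
tcp_pos: [0.5584, 0.0346, 0.0959]
tool_rot: [0.792, 0.61, -0.0, -0.0]
force: [-0.2, 0.3, -2.3]
finger_gap: 0.294
[0.55842255 0.03457881 0.09592636] [-0.22044766  0.32316317 -2.31446072] [ 0.01033587 -0.02021038 -0.01680846]
t: 11.35
tcp_pos: [0.5584, 0.0346, 0.0959]
tool_rot: [0.792, 0.61, -0.0, -0.0]
force: [-2.7, -0.5, 6.6]
finger_gap: 0.291
[0.55838549 0.03461736 0.09587228] [-2.66460162 -0.54881799  6.61532842] [ 0.02075536  0.40004534 -0.03912711]
```

Seated: there is a firm stop at TCP z 0.0959, 17.5 mm below the first contact. I release, lift, and back off to look.

```bash
python3 -m creep '{"claw":[2.2,4,5,5,5,5,5,5,5,5,5,5],"dp":[[0,0,-0.15],[0,0,-0.15],[0,0,-0.15],[0,0,-0.15],[0,0,-1],[0,0,-3],[0,0,-6],[-2,0,-9],[-6,0,-12],[-9,0,-14],[-10.5,0,-15],[-10.5,0,-15]],"roll":[0,0,0,0,0,0,0,0,0,0,0,0]}'
python3 - <<'E'
from h import *
import pickle
S={n:snap(n,n+'6.png') for n in('scene','wrist')};pickle.dump(S,open('s6.pkl','wb'))
q=manip.sense();print(q['tcp_pos'],q['force'],q['tool_rot'])
s=S['scene']
cv2.imwrite('pics/c7.png',cv2.resize(s['image'][140:230,320:440,::-1],(780,585),interpolation=0))
E
```

```text
t: 12.55
tcp_pos: [0.5325, -0.0686, 0.2464]
tool_rot: [0.793, 0.609, 0.001, 0.002]
force: [0.3, -0.2, -0.1]
finger_gap: 0.585
[ 0.53142544 -0.06630647  0.24413905] [ 0.73736746  0.84147757 -0.53402047] [ 7.92723115e-01  6.09581330e-01 -2.40760523e-05 -8.14912741e-04]
```

View pics/c7.png

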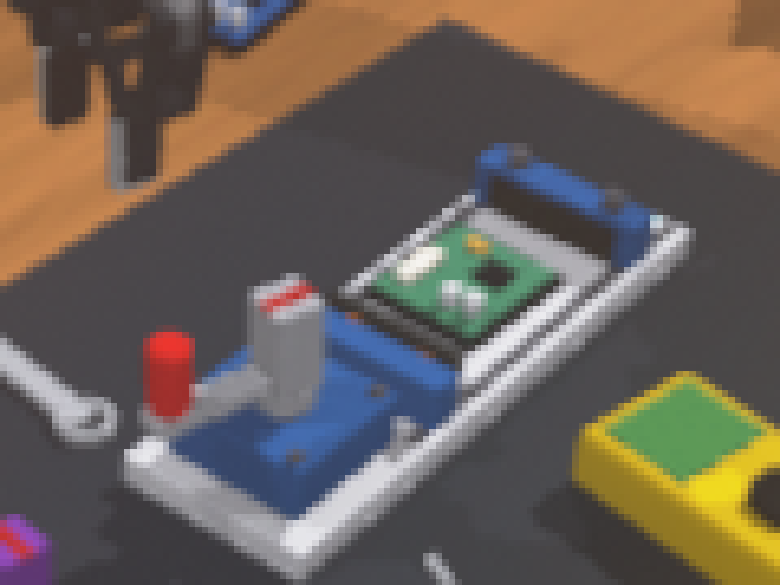

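View pics/wrist6.png

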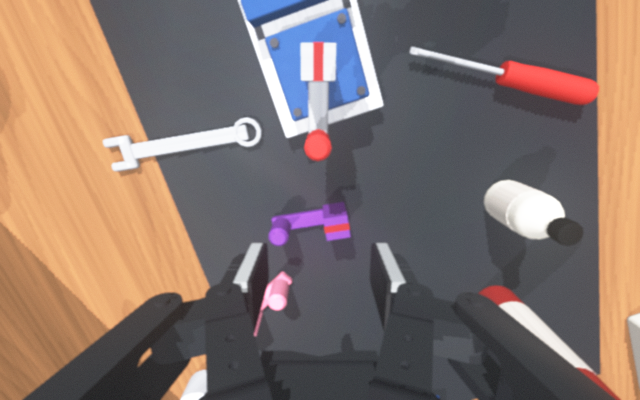

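Scene crop: the crank sits on the shaft with its hub at (290,340) and knob at (168,375). Wrist view: hub at (318,62), knob at (318,146).

```bash
cat >> h.py <<'E'
def reds(s,box,thr=70):
    x0,y0,x1,y1=box; im=s['image'][y0:y1,x0:x1].astype(int)
    m=((im[:,:,0]>110)&(im[:,:,0]-im[:,:,1]>thr)&(im[:,:,0]-im[:,:,2]>thr)).astype(np.uint8)
    return [(cv2.contourArea(c),np.array(cv2.minEnclosingCircle(c)[0])+[x0,y0],cv2.minEnclosingCircle(c)[1],np.array(cv2.boundingRect(c))+[x0,y0,0,0]) for c in cv2.findContours(m,0,1)[0] if cv2.contourArea(c)>8]
E
python3 - <<'E'
from h import *
import pickle
S=pickle.load(open('s6.pkl','rb'));w=S['wrist'];sc=S['scene']
R=reds(w,(295,35,345,170));print(R)
Q=reds(sc,(335,175,380,210));print(Q)
# knob top: depth plane
for r in R:print(r[1],depth(w,*r[1]),onz(w,*r[1],.110))
q=manip.sense();t=q['tcp_pos'];psi=2*np.arctan2(q['tool_rot'][1],q['tool_rot'][0]);print(np.degrees(psi))
X=np.array([np.cos(psi),np.sin(psi)]);Y=np.array([np.sin(psi),-np.cos(psi)])
k=onz(w,318,145.5,.113)
for r in R:
  for b in Q:print('tri',tri(w,r[1],sc,b[1]))
for p in(k,):
  d=p[:2]-t[:2];print(p,d@X*100,d@Y*100)
E
```

```text
[(631.0, array([317.12704849, 144.51639557]), 15.62912654876709, array([304, 129,  28,  32])), (303.0, array([318.        ,  61.09210587]), 19.326465606689453, array([314,  42,   9,  39]))]
[(66.0, array([345.5       , 196.83333397]), 6.346578598022461, array([342, 191,   8,  13]))]
[317.12704849 144.51639557] [ 0.54082773 -0.02714877  0.11045181] [ 0.54081112 -0.0272052   0.11      ]
[318.          61.09210587] [0.55761754 0.03284658 0.11161485] [0.55766339 0.03302093 0.11      ]
75.11850240629883
tri (array([ 0.53963213, -0.02974767,  0.09307949]), np.float64(0.0013981338880580236))
tri (array([0.53818076, 0.01530965, 0.07011122]), np.float64(0.06003695316794411))
[ 0.54139457 -0.02776933  0.113     ] 3.980484551599691 -0.02623785519400722
```

```bash
python3 -m creep '{"claw":[5,5,5,5,5,5,5,5],"dp":[[2,0,0],[4,0,3],[4,0,7],[4,0,10],[4,0,12],[4,0,13],[4,0,13],[4,0,13]],"roll":[0,0,0,0,0,0,0,0]}'
python3 - <<'E'
from h import *
w=snap('wrist','w7.png');q=manip.sense();print(q['tcp_pos'],q['force'])
E
```

```text
t: 13.45
tcp_pos: [0.5424, -0.0277, 0.1147]
tool_rot: [0.792, 0.61, 0.0, -0.0]
force: [-0.1, 0.3, 0.5]
finger_gap: 0.587
[ 0.5427525  -0.02802355  0.11533345] [0.60995349 0.4433069  0.33019274]
```

View pics/w7.png

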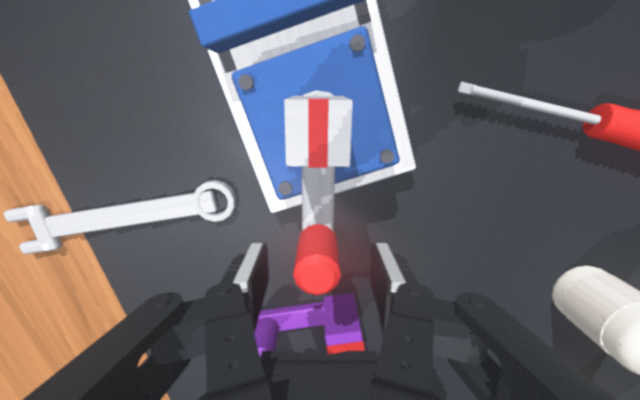

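The knob (317,270) is centred between the fingers. I lower and grip it.

```bash
python3 -m creep '{"claw":[5,5,5,5,1.8,1.8,1.8,1.8,1.8,1.8],"dp":[[0,0,0.8],[0,0,1.5],[0,0,1.9],[0,0,1.9],[0,0,1.9],[0,0,1.9],[0,0,1.9],[0,0,1.9],[0,0,1.9],[0,0,1.9]],"roll":[0,0,0,0,0,0,0,0,0,0]}' 40
python3 - <<'E'
from h import *
q=manip.sense();t=q['tcp_pos'];print(t,q['force'],q['ft_torque'],q['finger_gap']*8.5)
psi=2*np.arctan2(q['tool_rot'][1],q['tool_rot'][0]);print(np.degrees(psi))
h=np.array([.5585,.0347]);d=h-t[:2];print(np.linalg.norm(d),np.degrees(np.arctan2(d[1],d[0])))
# clockwise by phi: knob offset rel hub rotated by -phi, in tool axes: X fwd to hub, tool y = right
for ph in range(12,145,12):
    a=np.radians(ph);print(ph,round(6.5*(1-np.cos(a)),2),round(-6.5*np.sin(a),2))
E
```

```text
t: 14.5
tcp_pos: [0.5422, -0.0284, 0.0959]
tool_rot: [0.792, 0.61, 0.0, 0.0]
force: [0.1, 0.8, 0.0]
finger_gap: 0.247
[ 0.54223789 -0.02836237  0.09586793] [0.13089608 0.8275696  0.0233061 ] [ 0.04097985 -0.05671042 -0.01008955] 2.0958657043759197
75.16324445724521
0.06512540751321935 75.53997428525612
12 0.14 -1.35
24 0.56 -2.64
36 1.24 -3.82
48 2.15 -4.83
60 3.25 -5.63
72 4.49 -6.18
84 5.82 -6.46
96 7.18 -6.46
108 8.51 -6.18
120 9.75 -5.63
132 10.85 -4.83
144 11.76 -3.82
```

```bash
python3 -m creep '{"claw":[1.8,1.8,1.8,1.8,1.8],"dp":[[0.04,-0.68,0],[0.14,-1.35,0],[0.31,-2.0,0],[0.56,-2.64,0],[0.56,-2.64,0]],"roll":[0,0,0,0,0]}'
python3 - <<'E'
from h import *
q=manip.sense();t=q['tcp_pos'];print(t,q['force'],q['ft_torque'],q['finger_gap']*8.5)
h=np.array([.5585,.0347]);d=h-t[:2];print(np.linalg.norm(d),np.degrees(np.arctan2(d[1],d[0])))
E
```

```text
t: 15.0
tcp_pos: [0.5175, -0.0157, 0.096]
tool_rot: [0.792, 0.61, 0.0, 0.0]
force: [0.6, -1.0, 2.3]
finger_gap: 0.245
[ 0.51746668 -0.01568758  0.09604908] [ 0.61154285 -1.00413435  2.32870346] [-0.25828537 -0.25089172 -0.02054521] 2.0794105993999628
0.0649818579020136 50.84222038721423
```

```bash
python3 - <<'E'
import numpy as np
P=lambda a:np.array([6.5*(1-np.cos(np.radians(a))),-6.5*np.sin(np.radians(a))])
for s in (24,156,276,36):
    print(s,[list(map(float,np.round(P(s+12*i)-P(s),2))) for i in range(1,12)])
E
```

```text
24 [[0.68, -1.18], [1.59, -2.19], [2.69, -2.99], [3.93, -3.54], [5.26, -3.82], [6.62, -3.82], [7.95, -3.54], [9.19, -2.99], [10.29, -2.19], [11.2, -1.18], [11.88, -0.0]]
156 [[0.42, 1.29], [0.56, 2.64], [0.42, 4.0], [0.0, 5.29], [-0.68, 6.46], [-1.59, 7.47], [-2.69, 8.27], [-3.93, 8.83], [-5.26, 9.11], [-6.62, 9.11], [-7.95, 8.83]]
276 [[-1.33, -0.28], [-2.57, -0.84], [-3.67, -1.63], [-4.58, -2.64], [-5.26, -3.82], [-5.68, -5.11], [-5.82, -6.46], [-5.68, -7.82], [-5.26, -9.11], [-4.58, -10.28], [-3.67, -11.29]]
36 [[0.91, -1.01], [2.01, -1.81], [3.25, -2.36], [4.58, -2.64], [5.94, -2.64], [7.27, -2.36], [8.51, -1.81], [9.61, -1.01], [10.52, -0.0], [11.2, 1.18], [11.62, 2.47]]
```

```bash
python3 -m creep '{"claw":[1.8,1.8,1.8,1.8,1.8,1.8,1.8,1.8,1.8,1.8,1.8,1.8],"dp":[[0.68,-1.18,0],[1.59,-2.19,0],[2.69,-2.99,0],[3.93,-3.54,0],[5.26,-3.82,0],[6.62,-3.82,0],[7.95,-3.54,0],[9.19,-2.99,0],[10.29,-2.19,0],[11.2,-1.18,0],[11.88,0,0],[11.88,0,0]],"roll":[0,0,0,0,0,0,0,0,0,0,0,0]}'
cat > st.py <<'E'
from h import *
q=manip.sense();t=q['tcp_pos'];print(t,q['force'],q['ft_torque'],q['finger_gap']*8.5)
h=np.array([.5585,.0347]);d=h-t[:2];print(np.linalg.norm(d),'turned',(75.5-np.degrees(np.arctan2(d[1],d[0])))%360)
E
python3 st.py
```

```text
t: 16.2
tcp_pos: [0.5482, 0.1006, 0.0962]
tool_rot: [0.792, 0.61, -0.0, -0.001]
force: [-0.4, 3.7, 7.5]
finger_gap: 0.247
[0.54815312 0.10056297 0.09623026] [-0.43743032  3.66670055  7.51666859] [ 0.40897002 -0.0219781   0.02927795] 2.103668914160113
0.06667074972072458 turned 156.57197178170438
```

```bash
python3 -m creep '{"claw":[1.8,1.8,1.8,1.8,1.8,1.8,1.8,1.8,1.8,1.8,1.8,1.8],"dp":[[0.5,1.29,-0.05],[0.64,2.64,-0.05],[0.5,4.0,-0.05],[0.08,5.29,-0.05],[-0.6,6.46,-0.05],[-1.51,7.47,-0.05],[-2.61,8.27,-0.05],[-3.85,8.83,-0.05],[-5.18,9.11,-0.05],[-6.54,9.11,-0.05],[-7.87,8.83,-0.05],[-7.87,8.83,-0.05]],"roll":[0,0,0,0,0,0,0,0,0,0,0,0]}'
python3 st.py
python3 - <<'E'
from h import *
s=snap('scene');snap('top','t8.png')
cv2.imwrite('pics/c8.png',cv2.resize(s['image'][140:230,320:440,::-1],(780,585),interpolation=0))
E
```

```text
t: 17.4
tcp_pos: [0.613, -0.0003, 0.0971]
tool_rot: [0.793, 0.609, 0.0, -0.001]
force: [1.2, 0.1, 8.5]
finger_gap: 0.244
[ 6.12960065e-01 -2.76199892e-04  9.71255664e-02] [1.15164982 0.10053729 8.45999792] [0.28565834 0.24289793 0.00995439] 2.0731645188206076
0.0647242859292254 turned 288.2100266264052
```

View pics/c8.png

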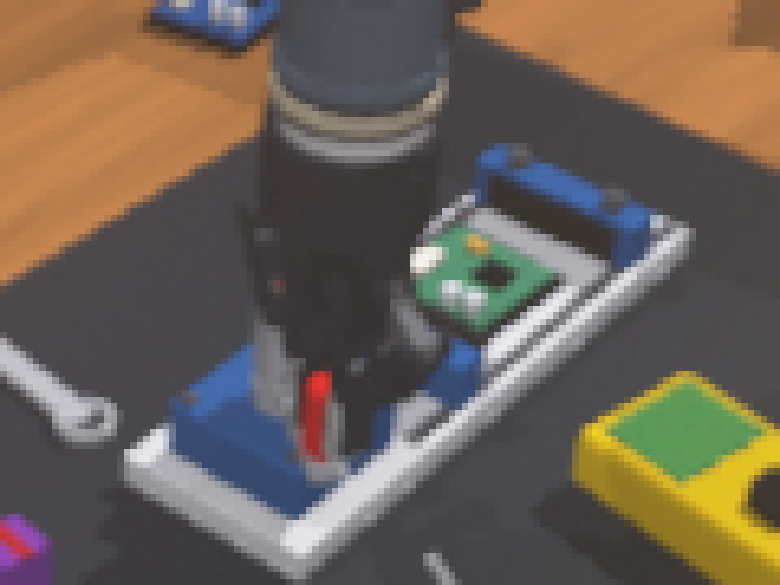

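View pics/t8.png

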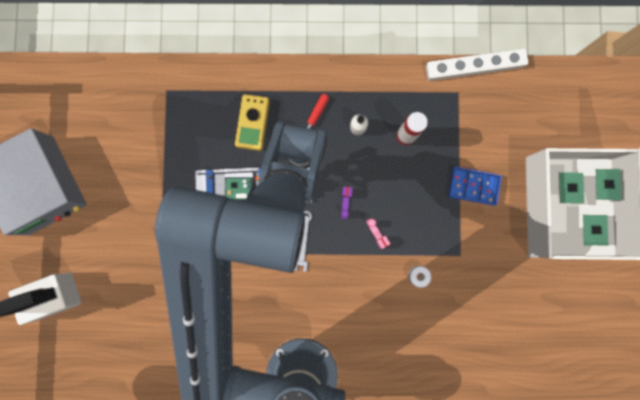

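```bash
python3 - <<'E'
import numpy as np
P=lambda a:np.array([6.5*(1-np.cos(np.radians(a))),-6.5*np.sin(np.radians(a))])
for s in (288,420):
    print(s,[list(map(float,np.round(P(s+12*i)-P(s),2))) for i in range(1,12)])
from h import *
q=manip.sense();print(q['force'],q['tcp_pos'])
E
```

```text
288 [[-1.24, -0.55], [-2.34, -1.35], [-3.25, -2.36], [-3.93, -3.54], [-4.35, -4.83], [-4.49, -6.18], [-4.35, -7.53], [-3.93, -8.83], [-3.25, -10.0], [-2.34, -11.01], [-1.24, -11.81]]
420 [[1.24, -0.55], [2.57, -0.84], [3.93, -0.84], [5.26, -0.55], [6.5, -0.0], [7.6, 0.8], [8.51, 1.81], [9.19, 2.99], [9.61, 4.28], [9.75, 5.63], [9.61, 6.98]]
[ 0.35146689 -0.63319516  8.76868691] [6.13286802e-01 2.37663566e-04 9.72177157e-02]
```

```bash
python3 -m creep '{"claw":[1.8,1.8,1.8,1.8,1.8,1.8,1.8,1.8,1.8,1.8,1.8,1.8],"dp":[[-1.24,-0.55,-0.05],[-2.34,-1.35,-0.05],[-3.25,-2.36,-0.05],[-3.93,-3.54,-0.05],[-4.35,-4.83,-0.05],[-4.49,-6.18,-0.05],[-4.35,-7.53,-0.05],[-3.93,-8.83,-0.05],[-3.25,-10,-0.05],[-2.34,-11.01,-0.05],[-1.24,-11.81,-0.05],[-1.24,-11.81,-0.05]],"roll":[0,0,0,0,0,0,0,0,0,0,0,0]}'
python3 st.py
python3 - <<'E'
from h import *
s=snap('scene')
cv2.imwrite('pics/c9.png',cv2.resize(s['image'][140:230,320:440,::-1],(780,585),interpolation=0))
w=snap('wrist','w9.png')
E
```

```text
t: 18.7
tcp_pos: [0.4958, 0.0199, 0.0971]
tool_rot: [0.792, 0.611, 0.0, 0.0]
force: [1.8, 0.1, 6.2]
finger_gap: 0.242
[0.49579549 0.01993276 0.09712019] [1.81786431 0.10609113 6.15805158] [ 0.15704826 -0.57822793  0.00894697] 2.053258466609723
0.06441992621587465 turned 62.24801848715369
```

View pics/c9.png

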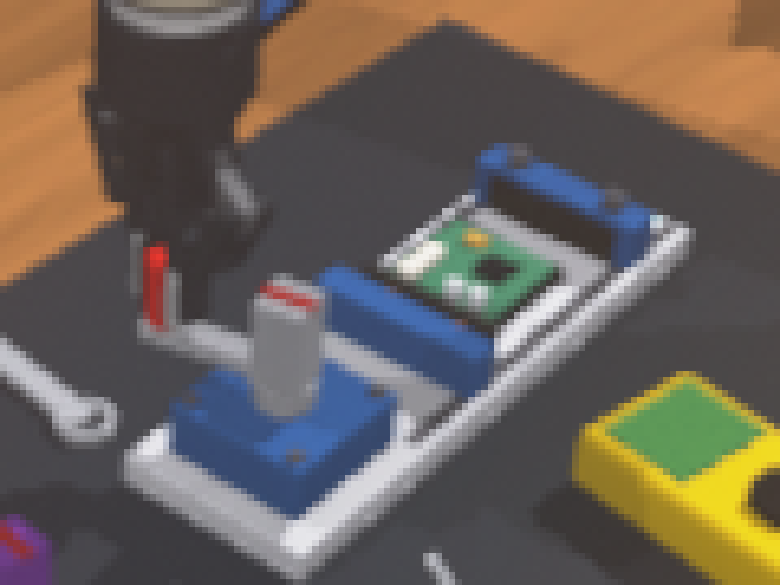

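View pics/w9.png

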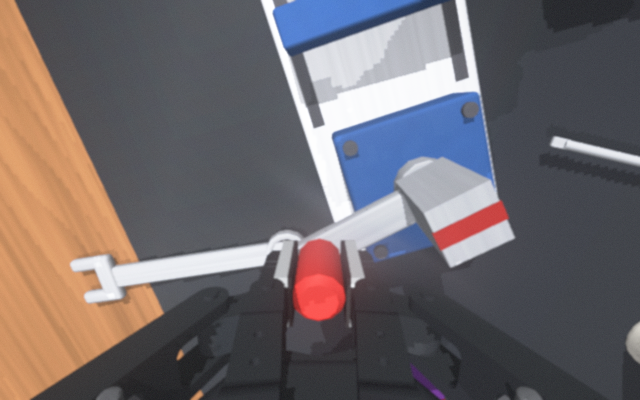

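Scene crop: the jaw has advanced to (420,330), just about touching the board, and the crank is still home. I go on.

```bash
python3 -m creep '{"claw":[1.8,1.8,1.8,1.8,1.8,1.8,1.8,1.8,1.8,1.8,1.8,1.8],"dp":[[1.24,-0.55,-0.05],[2.57,-0.84,-0.05],[3.93,-0.84,-0.05],[5.26,-0.55,-0.05],[6.5,0,-0.05],[7.6,0.8,-0.05],[8.51,1.81,-0.05],[9.19,2.99,-0.05],[9.61,4.28,-0.05],[9.75,5.63,-0.05],[9.61,6.98,-0.05],[9.61,6.98,-0.05]],"roll":[0,0,0,0,0,0,0,0,0,0,0,0]}'
python3 st.py
python3 - <<'E'
from h import *
s=snap('scene')
cv2.imwrite('pics/c10.png',cv2.resize(s['image'][140:230,320:440,::-1],(780,585),interpolation=0))
w=snap('wrist','w10.png')
P=lambda a:np.array([6.5*(1-np.cos(np.radians(a))),-6.5*np.sin(np.radians(a))])
for s in (552,):
    print(s,[list(map(float,np.round(P(s+12*i)-P(s),2))) for i in range(1,12)])
E
```

```text
t: 20.0
tcp_pos: [0.5884, 0.0945, 0.0967]
tool_rot: [0.793, 0.61, -0.001, -0.002]
force: [-0.7, 0.2, 5.6]
finger_gap: 0.246
[0.58840808 0.09445985 0.09670276] [-0.7096857   0.21482896  5.59116434] [-0.2217203   0.1623861   0.02572989] 2.092546522253844
0.06682614183725903 turned 192.08664492615446
552 [[-0.42, 1.29], [-1.1, 2.47], [-2.01, 3.48], [-3.11, 4.28], [-4.35, 4.83], [-5.68, 5.11], [-7.04, 5.11], [-8.37, 4.83], [-9.61, 4.28], [-10.71, 3.48], [-11.62, 2.47]]
```

View pics/c10.png

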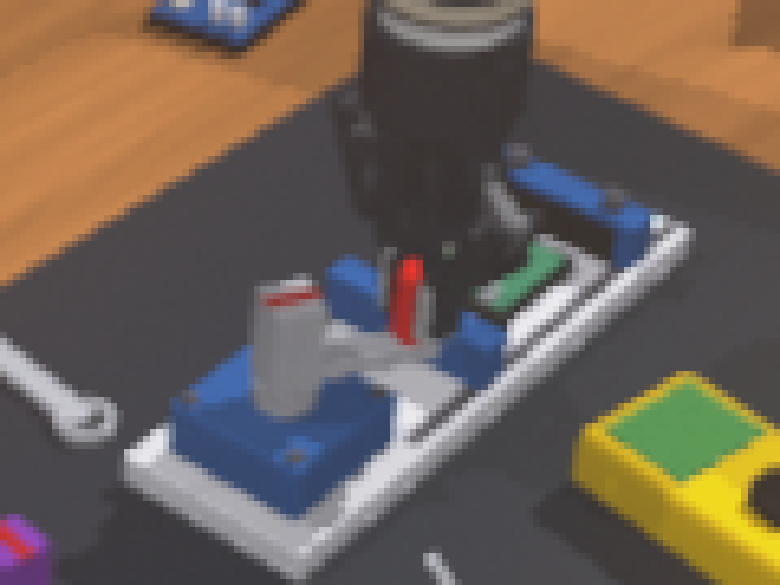

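View pics/w10.png

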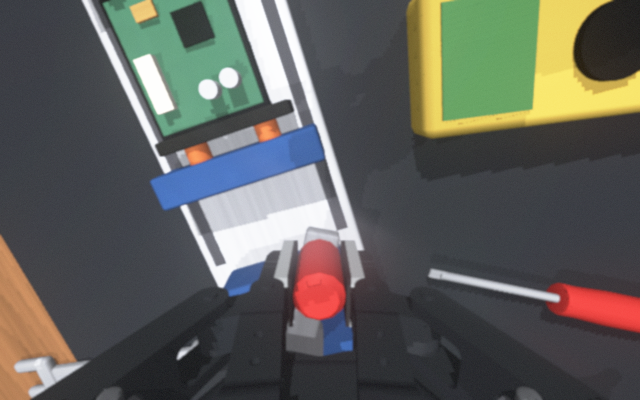

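Wrist view: the pad, with its black bar at (225,128), now touches the board. The orange pins at (200,153) and (267,130) still show the full gap. I estimate how much travel remains.

```bash
python3 - <<'E'
from h import *
import pickle
S=pickle.load(open('s0.pkl','rb'));t=S['top']
h=np.array([.5583,.0352])
a=onz(t,214.4,187,.046);print('backjaw',a,np.linalg.norm(a[:2]-h))
for u,v in((225.6,187),(252,187)):
    b=onz(t,u,v,.027);print('board',b,np.linalg.norm(b[:2]-h))
w=snap('wrist');
# pad front edge (top) endpoints and jaw
for n,u,v,z in(('padfrontL',157,146,.04),('padfrontR',289,101,.04),('padbackL',158,154,.04),('padbackR',293,110,.04),('jawfrontL',152,180,.046),('jawfrontR',316,126,.046)):
    print(n,onz(w,u,v,z),depth(w,u,v))
cv2.imwrite('pics/c11.png',cv2.resize(w['image'][80:220,130:340,::-1],(780,520),interpolation=0))
E
```

```text
backjaw [0.5451327  0.26309928 0.046     ] 0.22827934379304415
board [0.54745985 0.23383505 0.027     ] 0.1989306169624793
board [0.54817655 0.15511096 0.027     ] 0.12033753313731971
padfrontL [0.51181516 0.16677965 0.04      ] [0.51255413 0.16677935 0.04140129]
padfrontR [0.59103348 0.17102633 0.04      ] [0.59047043 0.17117817 0.03361051]
padbackL [0.51054878 0.16240935 0.04      ] [0.51146799 0.16245065 0.04172018]
padbackR [0.59181976 0.16593358 0.04      ] [0.59075255 0.16587658 0.02725892]
jawfrontL [0.50458867 0.14972125 0.046     ] [0.50414408 0.14964732 0.04524253]
jawfrontR [0.60196352 0.15482389 0.046     ] [0.60148706 0.15367995 0.02926234]
```

View pics/c11.png

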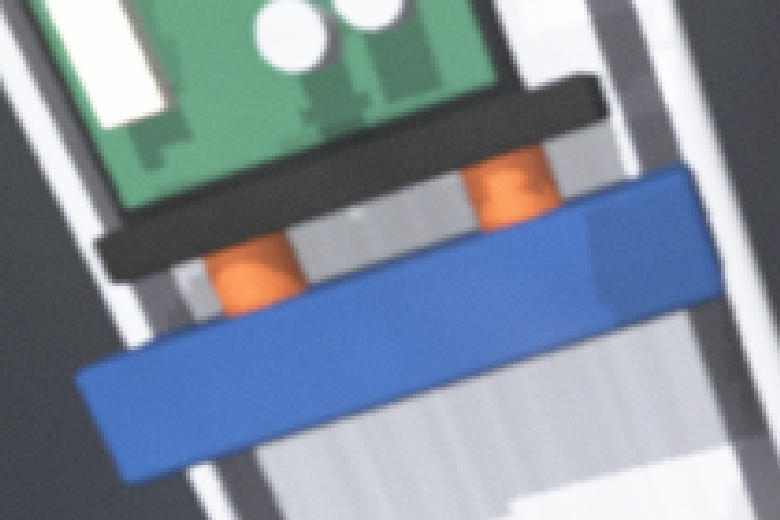

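```bash
python3 -m creep '{"claw":[1.8,1.8,1.8,1.8,1.8,1.8,1.8,1.8,1.8,1.8,1.8,1.8],"dp":[[-0.42,1.29,-0.03],[-1.1,2.47,-0.03],[-2.01,3.48,-0.03],[-3.11,4.28,-0.03],[-4.35,4.83,-0.03],[-5.68,5.11,-0.03],[-7.04,5.11,-0.03],[-8.37,4.83,-0.03],[-9.61,4.28,-0.03],[-10.71,3.48,-0.03],[-11.62,2.47,-0.03],[-11.62,2.47,-0.03]],"roll":[0,0,0,0,0,0,0,0,0,0,0,0]}'
python3 st.py
python3 - <<'E'
from h import *
s=snap('scene')
cv2.imwrite('pics/c12.png',cv2.resize(s['image'][140:230,320:440,::-1],(780,585),interpolation=0))
P=lambda a:np.array([6.5*(1-np.cos(np.radians(a))),-6.5*np.sin(np.radians(a))])
for s in (684,):
    print(s,[list(map(float,np.round(P(s+8*i)-P(s),2))) for i in range(1,12)])
E
```

```text
t: 21.35
tcp_pos: [0.58, -0.0258, 0.0974]
tool_rot: [0.793, 0.609, -0.001, -0.001]
force: [-1.6, 5.3, 2.2]
finger_gap: 0.247
[ 0.58002117 -0.02579258  0.0973853 ] [-1.59036192  5.29939059  2.24583873] [1.03622965 0.31834358 0.00291696] 2.095276356489869
0.0642067977269269 turned 325.9161988591846
684 [[-0.48, -0.77], [-0.85, -1.6], [-1.1, -2.47], [-1.23, -3.37], [-1.23, -4.27], [-1.1, -5.17], [-0.85, -6.04], [-0.48, -6.87], [-0.0, -7.64], [0.58, -8.34], [1.26, -8.94]]
```

View pics/c12.png

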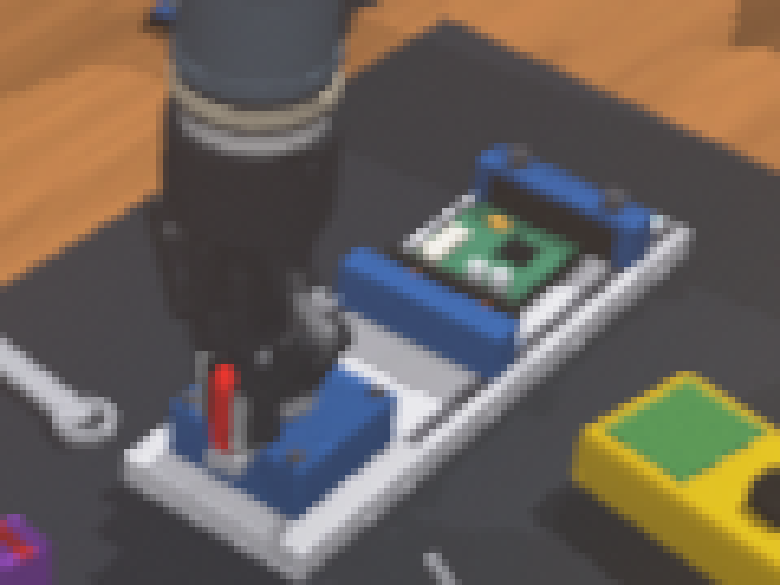

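```bash
python3 -m creep '{"claw":[1.8,1.8,1.8,1.8,1.8,1.8,1.8],"dp":[[-0.42,-0.77,0],[-0.79,-1.6,0],[-1.04,-2.47,0],[-1.17,-3.37,0],[-1.17,-4.27,0],[-1.04,-5.17,0],[-1.04,-5.17,0]],"roll":[0,0,0,0,0,0,0]}'
python3 st.py
python3 - <<'E'
from h import *
s=snap('scene')
cv2.imwrite('pics/c13.png',cv2.resize(s['image'][140:230,320:440,::-1],(780,585),interpolation=0))
snap('wrist','w13.png')
E
```

```text
t: 22.1
tcp_pos: [0.5299, -0.0222, 0.0978]
tool_rot: [0.792, 0.61, 0.0, 0.001]
force: [1.5, 1.7, 1.5]
finger_gap: 0.244
[ 0.52988086 -0.02218741  0.09775372] [1.45161675 1.74081018 1.53915061] [ 0.47395045 -0.47597306  0.03024742] 2.0779003633014916
0.06368070886884895 turned 12.206234411083614
```

View pics/c13.png

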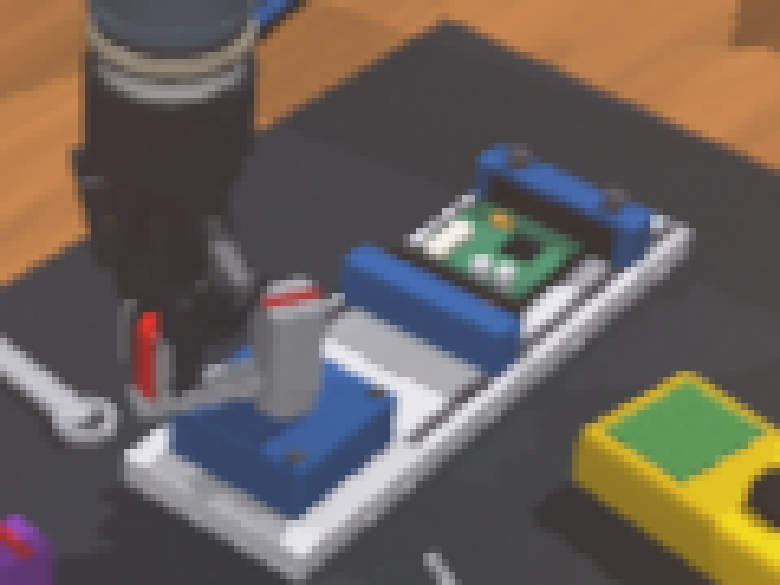

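View pics/w13.png

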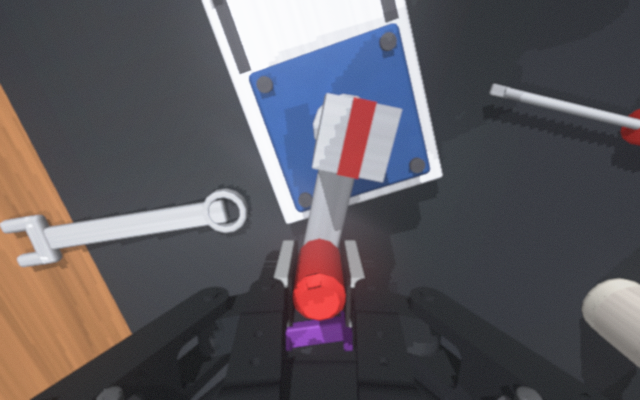

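```bash
python3 -m creep '{"claw":[3,4,4,4,4,4,4,4,4,4,4],"dp":[[0,0,0],[0,0,0],[0,0,0],[0,0,-1.5],[0,0,-4],[0,0,-7],[3,0,-10],[6,-0.5,-10],[9,-1,-10],[9.8,-1,-10],[9.8,-1,-10]],"roll":[0,0,0,0,0,0,0,0,0,0,0]}'
python3 - <<'E'
from h import *
import pickle
w=snap('wrist','w14.png');pickle.dump(w,open('w14.pkl','wb'))
print(manip.sense()['tcp_pos'])
E
```

```text
t: 23.3
tcp_pos: [0.545, 0.0759, 0.1973]
tool_rot: [0.792, 0.611, -0.0, -0.0]
force: [-0.1, -1.3, -0.2]
finger_gap: 0.468
[0.54499997 0.07499355 0.19715597]
```

View pics/w14.png

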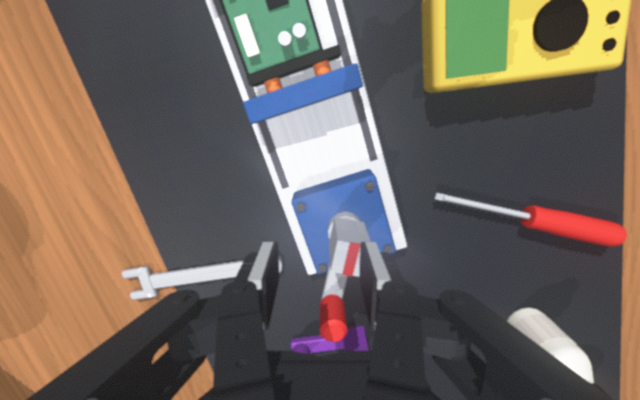

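The pins show an open gap, but the far jaw is out of frame. I move 7 cm forward.

```bash
python3 -m creep '{"claw":[4,4,4,4],"dp":[[3,0,0],[6,0,1],[8,0,2],[8,0,2]],"roll":[0,0,0,0]}'
python3 - <<'E'
from h import *
import pickle
w=snap('wrist','w15.png');pickle.dump(w,open('w15.pkl','wb'))
print(manip.sense()['tcp_pos'])
E
```

```text
t: 23.75
tcp_pos: [0.5654, 0.1528, 0.1759]
tool_rot: [0.792, 0.61, -0.001, -0.001]
force: [-0.3, -0.5, 0.1]
finger_gap: 0.468
[0.56536025 0.15173794 0.17644189]
```

View pics/w15.png

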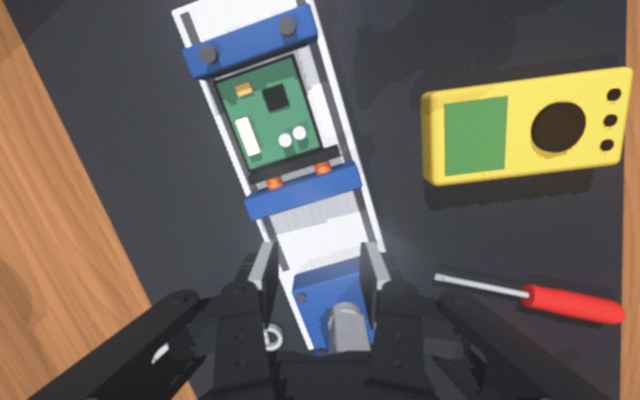

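```bash
python3 - <<'E'
from h import *
import pickle
w=pickle.load(open('w15.pkl','rb'))
im=w['image'][0:225,170:370,::-1];cv2.imwrite('pics/c15.png',cv2.resize(im,(533,600),interpolation=cv2.INTER_CUBIC))
def mid(p,q):return (np.array(p)+q)/2
E
```

```text
(no output)
```

View pics/c15.png

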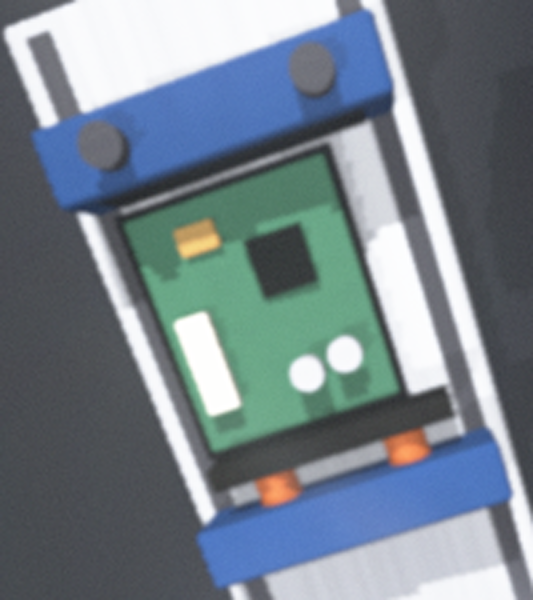

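```bash
python3 - <<'E'
from h import *
import pickle
w=pickle.load(open('w15.pkl','rb'))
P=lambda c:(c[0]*.375+170,c[1]*.375)
L=lambda c,z:onz(w,*P(c),z)
# holder axis direction from back jaw lower edge line (z .046) 
a,b=L((65,210),.046),L((392,103),.046); d=(b-a)[:2];d/=np.linalg.norm(d);n=np.array([-d[1],d[0]]);print('jaw edge dir',d,n)
h=np.array([.5583,.0352])
def hy(c,z):
    p=L(c,z);return round(float((p[:2]-h)@n)*1000,1),p.round(4),depth(w,*P(c)).round(4)
for nm,c,z in(('back face top L',(65,210),.046),('back face R',(392,103),.046),('board far L',(122,218),.026),('board far R',(328,148),.026),('board near L',(213,452),.026),('board near R',(402,393),.026),('pad front L',(210,465),.040),('pad front R',(447,390),.040),('pad back L',(215,490),.04),('pad back R',(452,415),.04),('jaw front L',(198,535),.046),('jaw front R',(490,432),.046),('pin L pad end',(275,472),.036),('pin L jaw',(280,506),.036),('pin R pad end',(402,436),.036),('pin R jaw',(408,465),.036)):
    print(nm,hy(c,z))
E
```

```text
jaw edge dir [0.99953442 0.03051141] [-0.03051141  0.99953442]
back face top L (230.8, array([0.4975, 0.2642, 0.046 ]), array([0.4973, 0.2644, 0.0453]))
back face R (230.8, array([0.5934, 0.2672, 0.046 ]), array([0.594, 0.27 , 0.029]))
board far L (227.0, array([0.5066, 0.2608, 0.026 ]), array([0.5063, 0.2609, 0.0248]))
board far R (227.9, array([0.5726, 0.2636, 0.026 ]), array([0.5726, 0.2637, 0.0254]))
board near L (151.0, array([0.5105, 0.1848, 0.026 ]), array([0.5104, 0.1848, 0.0258]))
board near R (151.9, array([0.5755, 0.1877, 0.026 ]), array([0.5755, 0.1877, 0.026 ]))
pad front L (149.3, array([0.512 , 0.1832, 0.04  ]), array([0.5061, 0.1797, 0.0188]))
pad front R (150.8, array([0.5895, 0.187 , 0.04  ]), array([0.5896, 0.1865, 0.0361]))
pad back L (141.3, array([0.511 , 0.1751, 0.04  ]), array([0.5116, 0.1755, 0.0421]))
pad back R (143.0, array([0.5892, 0.1792, 0.04  ]), array([0.5892, 0.1792, 0.0403]))
jaw front L (130.2, array([0.5029, 0.1637, 0.046 ]), array([0.5025, 0.1634, 0.0446]))
jaw front R (135.8, array([0.599 , 0.1723, 0.046 ]), array([0.5998, 0.1692, 0.0312]))
pin L pad end (140.7, array([0.5303, 0.1751, 0.036 ]), array([0.5313, 0.1761, 0.0411]))
pin L jaw (129.5, array([0.5285, 0.1639, 0.036 ]), array([0.5299, 0.1654, 0.0425]))
pin R pad end (140.3, array([0.5724, 0.176 , 0.036 ]), array([0.5725, 0.1765, 0.0383]))
pin R jaw (130.8, array([0.5719, 0.1665, 0.036 ]), array([0.5722, 0.168 , 0.0427]))
```

The far edge of the board is still about 3 mm from the far jaw (holder y 227.5 against 230.8) and the pad gap is about 10 mm. So about 8 mm (105°) remains. I regrip the knob and wind part of that.

```bash
python3 -m creep '{"claw":[4,4,4,4,4,4,4,4,4,4,4,4],"dp":[[-4,0.2,0],[-8,0.5,0],[-12,0.8,0],[-15.5,0.9,0],[-17.8,1,0],[-17.8,1,2],[-17.8,1,5],[-17.8,1,7],[-17.8,1,8],[-17.8,1,8],[-17.8,1,8],[-17.8,1,8]],"roll":[0,0,0,0,0,0,0,0,0,0,0,0]}'
python3 -m creep '{"claw":[1.8,1.8,1.8,1.8,1.8,1.8],"dp":[[0,0,0],[0,0,0],[0,0,0],[0,0,0],[0,0,0],[0,0,0]],"roll":[0,0,0,0,0,0]}' 40
python3 st.py
python3 - <<'E'
import numpy as np
P=lambda a:np.array([6.5*(1-np.cos(np.radians(a))),-6.5*np.sin(np.radians(a))])
for s in (12,):
    print(s,[list(map(float,np.round(P(s+8*i)-P(s),2))) for i in range(1,12)])
E
```

```text
t: 25.0
tcp_pos: [0.5306, -0.0226, 0.0986]
tool_rot: [0.793, 0.61, 0.001, 0.001]
force: [0.3, 0.6, -1.2]
finger_gap: 0.471
t: 25.6
tcp_pos: [0.5306, -0.0224, 0.0981]
tool_rot: [0.792, 0.61, 0.001, 0.001]
force: [-0.1, -1.9, 5.9]
finger_gap: 0.245
[ 0.53059058 -0.0224499   0.09811855] [-0.08020094 -1.94200335  5.92608383] [-0.10835643 -0.03391321  0.0371609 ] 2.0843338567726937
0.06360068418742768 turned 11.52878613049893
12 [[0.25, -0.87], [0.62, -1.7], [1.1, -2.47], [1.68, -3.16], [2.36, -3.77], [3.11, -4.28], [3.92, -4.68], [4.79, -4.96], [5.68, -5.11], [6.58, -5.14], [7.49, -5.05]]
```

```bash
python3 -m creep '{"claw":[1.8,1.8,1.8,1.8,1.8,1.8,1.8,1.8,1.8,1.8,1.8],"dp":[[0.25,-0.87,0],[0.62,-1.7,0],[1.1,-2.47,0],[1.68,-3.16,0],[2.36,-3.77,0],[3.11,-4.28,0],[3.92,-4.68,0],[4.79,-4.96,0],[5.68,-5.11,0],[6.58,-5.14,0],[6.58,-5.14,0]],"roll":[0,0,0,0,0,0,0,0,0,0,0]}'
python3 st.py
python3 - <<'E'
from h import *
w=snap('wrist','w16.png')
E
```

```text
t: 26.7
tcp_pos: [0.4966, 0.0551, 0.0982]
tool_rot: [0.792, 0.611, -0.0, 0.0]
force: [-3.1, -1.2, 8.4]
finger_gap: 0.244
[0.49662413 0.05507838 0.09817158] [-3.09275009 -1.15309598  8.36534711] [-0.40219316  0.11157308 -0.02976408] 2.072067211543311
0.06514523252527643 turned 93.7289319832348
```

View pics/w16.png

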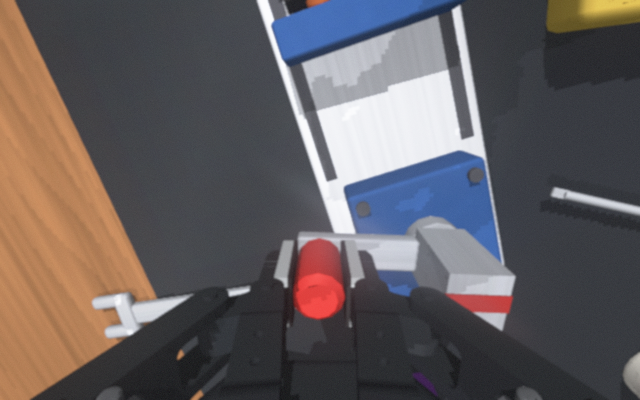

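```bash
python3 -m creep '{"claw":[3,4,4,4,4,4,4,4,4,4,4],"dp":[[0,0,0],[0,0,0],[0,0,0],[0,0,-2],[0,0,-5],[0,0,-8],[3,1,-8],[7,3,-8],[10,4,-8],[11,4,-8],[11,4,-8]],"roll":[0,0,0,0,0,0,0,0,0,0,0]}'
python3 - <<'E'
from h import *
import pickle
w=snap('wrist','w17.png');pickle.dump(w,open('w17.pkl','wb'))
print(manip.sense()['tcp_pos'])
im=w['image'][0:225,170:370,::-1];cv2.imwrite('pics/c17.png',cv2.resize(im,(533,600),interpolation=cv2.INTER_CUBIC))
E
```

```text
t: 27.85
tcp_pos: [0.5633, 0.1517, 0.1768]
tool_rot: [0.792, 0.611, -0.001, -0.0]
force: [0.2, -0.1, -0.9]
finger_gap: 0.471
[0.5626149  0.15070997 0.17672935]
```

View pics/w17.png

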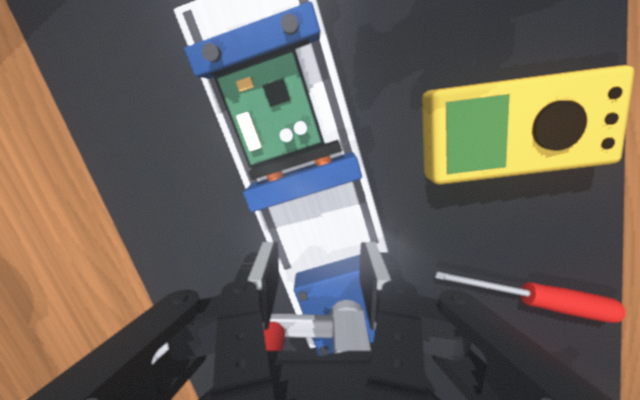

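View pics/c17.png

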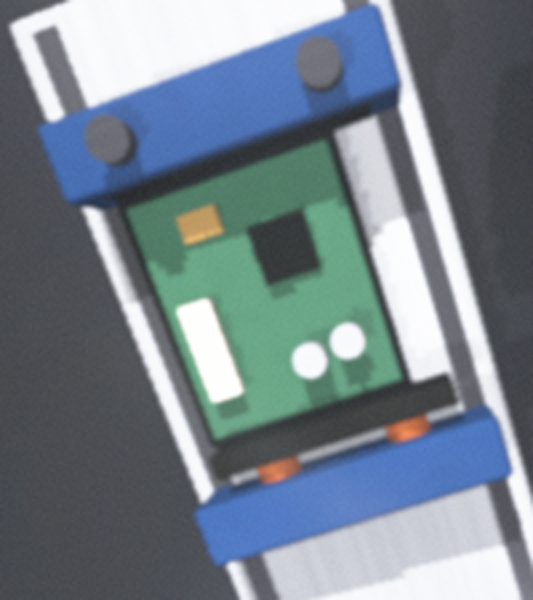

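The board now touches the far jaw with no bright strip left, and the pins are visibly shorter. I measure the gap by comparing profiles with the free view.

```bash
cat > gap.py <<'E'
from h import *
import pickle,sys
n=np.array([-0.0305,.99953]);e=np.array([.99953,.0305]);h=np.array([.5583,.0352])
def meas(w,z):
    # sample rectified plane at height z: rows hy, cols hx ; for orange presence
    out=[]
    for hx in np.arange(-.045,.046,.0005):
        col=[]
        for hy in np.arange(.110,.175,.00025):
            p=h+e*hx+n*hy;u,v=proj(w,(p[0],p[1],z));col.append(( u,v))
        out.append(col)
    M=np.array(out,np.float32)
    return cv2.remap(w['image'],M[:,:,0],M[:,:,1],cv2.INTER_LINEAR).astype(int) # [hx,hy,3]
for f in sys.argv[1:]:
    w=pickle.load(open(f,'rb'));I=meas(w,.040)
    O=(I[:,:,0]-I[:,:,2]>60)&(I[:,:,0]-I[:,:,1]>35)
    cols=np.where(O.sum(1)>6)[0]
    L=O.sum(1)[cols]*.25
    for side in(cols<90,cols>=90):
        c=cols[side];l=L[side]
        if len(c): 
            mc=c[len(c)//4:3*len(c)//4+1]; print(f,'pin hx',(mc.mean()*.5-45).round(1),'len@z40',np.median(O[mc].sum(1)*.25),'start',110+np.median([np.where(O[k])[0][0] for k in mc])*.25,'end',110+np.median([np.where(O[k])[0][-1] for k in mc])*.25)
    # blue edge (jaw front top, z .046) & dark pad back edge
    J=meas(w,.045)
    B=(J[:,:,2]-J[:,:,0]>60)
    be=[110+np.where(B[k,:140])[0].max()*.25 for k in range(30,150) if B[k,:140].any()]
    D=meas(w,.041).max(2)<75
    pe=[];pf=[]
    for k in list(range(20,160)):
        i=np.where(D[k,60:])[0]
        if len(i)>8: pe.append(110+(60+i[0])*.25)
    print(f,'jaw edge',np.median(be),'pad back',np.median(pe),'gap',np.median(pe)-np.median(be))
E
python3 gap.py w15.pkl w17.pkl
```

```text
w15.pkl pin hx -24.0 len@z40 9.25 start 132.0 end 141.0
w15.pkl pin hx 19.0 len@z40 9.5 start 133.0 end 142.25
w15.pkl jaw edge 133.75 pad back 143.75 gap 10.0
w17.pkl pin hx -24.0 len@z40 5.5 start 138.25 end 143.5
w17.pkl pin hx 19.0 len@z40 5.75 start 139.25 end 144.75
w17.pkl jaw edge 139.25 pad back 146.25 gap 7.0
```

The jaw moved about 6 mm and the pad about 2.5 mm, so the pad is pressed about 3.5 mm (gap 6.3 to 7 mm). About 1.5 mm (20°) remains, so I regrip.

```bash
python3 -m creep '{"claw":[4,4,4,4,4,4,4,4,4,4,4],"dp":[[-3,-1,0],[-7,-3,0],[-10,-4,0],[-11,-4,0],[-11,-4,1],[-11,-4,4],[-11,-4,6],[-11,-4,7.5],[-11,-4,8],[-11,-4,8],[-11,-4,8]],"roll":[0,0,0,0,0,0,0,0,0,0,0]}'
python3 -m creep '{"claw":[1.8,1.8,1.8,1.8,1.8,1.8],"dp":[[0,0,0],[0,0,0],[0,0,0],[0,0,0],[0,0,0],[0,0,0]],"roll":[0,0,0,0,0,0]}' 40
python3 st.py
```

```text
t: 29.0
tcp_pos: [0.4976, 0.0548, 0.0977]
tool_rot: [0.792, 0.61, 0.0, 0.0]
force: [-0.7, 0.5, 0.1]
finger_gap: 0.463
t: 29.6
tcp_pos: [0.4966, 0.0548, 0.0983]
tool_rot: [0.793, 0.61, -0.0, -0.0]
force: [-3.8, 1.2, 6.6]
finger_gap: 0.242
[0.49656746 0.05475413 0.09829738] [-3.79788103  1.19542585  6.58620065] [0.04874724 0.33235933 0.01027395] 2.0587589064253
0.06509844196812309 turned 93.44226763836797
```

```bash
python3 -m creep '{"claw":[1.8,1.8,1.8,1.8,1.8,1.8],"dp":[[0.57,0.04,0],[1.12,0.14,0],[1.67,0.28,0],[2.21,0.47,0],[2.21,0.47,0],[2.21,0.47,0]],"roll":[0,0,0,0,0,0]}'
python3 st.py
```

```text
t: 30.2
tcp_pos: [0.506, 0.0748, 0.0982]
tool_rot: [0.792, 0.61, -0.001, -0.0]
force: [-4.2, 0.6, 7.7]
finger_gap: 0.247
[0.50600347 0.07483361 0.09824077] [-4.19169635  0.62496857  7.73595243] [-0.19304082  0.51767062 -0.01514779] 2.097325936049481
0.06608019329203398 turned 112.89792301756373
```

Now I release, rise and look again. The target view pose is near (0.563,0.151,0.177).

```bash
python3 -m creep '{"claw":[3,4,4,4,4,4,4,4,4,4,4],"dp":[[0,0,0],[0,0,0],[0,0,0],[0,0,-2],[0,0,-5],[0,0,-8],[3,1,-8],[6,2.5,-8],[8.8,3.5,-8],[8.8,3.5,-8],[8.8,3.5,-8]],"roll":[0,0,0,0,0,0,0,0,0,0,0]}'
python3 - <<'E'
from h import *
import pickle
w=snap('wrist','w18.png');pickle.dump(w,open('w18.pkl','wb'))
print(manip.sense()['tcp_pos'])
im=w['image'][0:225,170:370,::-1];cv2.imwrite('pics/c18.png',cv2.resize(im,(533,600),interpolation=cv2.INTER_CUBIC))
E
python3 gap.py w15.pkl w17.pkl w18.pkl
```

```text
t: 31.3
tcp_pos: [0.5634, 0.1511, 0.1771]
tool_rot: [0.792, 0.61, -0.0, -0.0]
force: [-0.8, -0.8, -0.2]
finger_gap: 0.465
[0.56280653 0.15060105 0.17699091]
w15.pkl pin hx -24.0 len@z40 9.25 start 132.0 end 141.0
w15.pkl pin hx 19.0 len@z40 9.5 start 133.0 end 142.25
w15.pkl jaw edge 133.75 pad back 143.75 gap 10.0
w17.pkl pin hx -24.0 len@z40 5.5 start 138.25 end 143.5
w17.pkl pin hx 19.0 len@z40 5.75 start 139.25 end 144.75
w17.pkl jaw edge 139.25 pad back 146.25 gap 7.0
w18.pkl pin hx -24.2 len@z40 3.75 start 140.0 end 143.5
w18.pkl pin hx 19.0 len@z40 4.0 start 141.0 end 144.75
w18.pkl jaw edge 140.75 pad back 146.25 gap 5.5
```

View pics/c18.png

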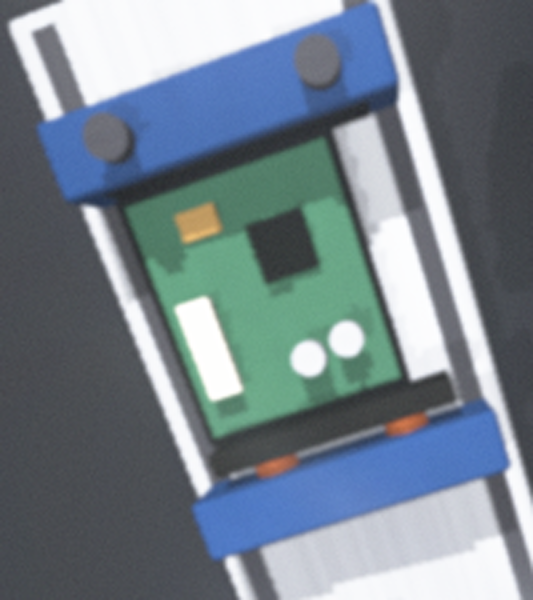

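The gap is now 4.5 to 5.5 mm (pins 4.5, edges 5.5), so the pad is about halfway in, with the board hard against the far jaw. I rise clear and check that the crank is home.

```bash
python3 -m creep '{"claw":[4,4,4,4,4,4],"dp":[[0,0,-3],[-4,0,-6],[-9,0,-8],[-14,0,-8],[-17,0,-8],[-17,0,-8]],"roll":[0,0,0,0,0,0]}'
python3 - <<'E'
from h import *
w=snap('wrist','w19.png');s=snap('scene','s19.png')
print(manip.sense()['tcp_pos'],manip.sense()['force'])
cv2.imwrite('pics/c19.png',cv2.resize(s['image'][140:230,320:440,::-1],(780,585),interpolation=0))
R=reds(w,(200,20,420,230))
for r in R:print(r[0],r[1],depth(w,*r[1]))
E
```

```text
t: 31.95
tcp_pos: [0.5181, -0.0177, 0.2576]
tool_rot: [0.794, 0.607, -0.001, 0.0]
force: [0.1, 0.9, 0.3]
finger_gap: 0.47
[ 0.51911865 -0.01454466  0.25743366] [0.12374095 0.6511172  0.39324841]
248.5 [348.5 118. ] [0.55731604 0.03478041 0.1104956 ]
587.5 [274.32142639  91.01786041] [0.50460674 0.0710176  0.11214924]
```

View pics/w19.png

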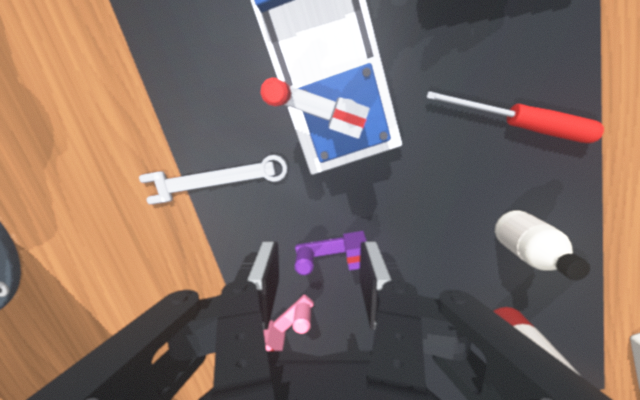

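View pics/s19.png

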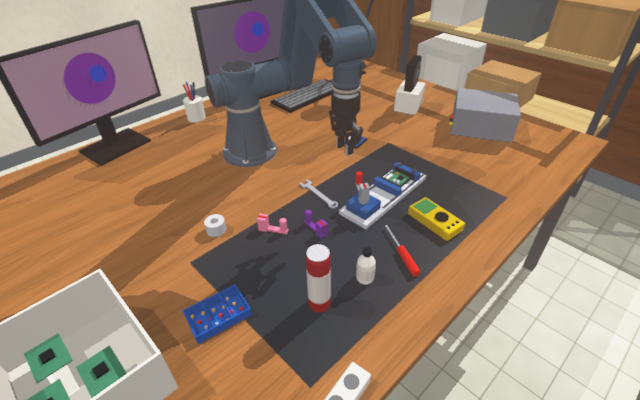

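The hub top (wrist (348,118)) stands at 0.110 m, which is 62 + 48 mm, so the crank is fully home. The knob is at (274,91). Bystanders are in place and the arm is clear, so I hand in.

```bash
python3 -c "
from station import workorder
print(workorder.sign_off())"
```

```text
the job is handed in; nothing more can be done
None
```

The job is handed in: the steel crank is home on the shaft, and the board is clamped against the far jaw with the pad pressed about halfway. It took about 32 s of the 72 s allowed.

**Fitting the crank:** I pressed it lightly (about 7 N on the wrist sensor, roughly 10 N on the shaft) and turned it until it dropped. It then slid down about 17.5 mm to a firm stop. The last depth reading put the hub top at 0.110 m, the height it should have when home.

**Winding:** I took the red knob and wound it clockwise about 2.3 turns, letting go twice along the way to look at the pad.

**Last checks:**
- **Board:** it is hard against the far jaw; the pad did not move during the last 20° of winding.
- **Pad gap:** the two measurements disagreed slightly. The pin lengths gave about 4.5 mm and the jaw and pad edges about 5.5 mm, so the pad is pressed about 5 mm, give or take 0.5 mm.
- **Force while winding:** the gripper pressed down on the knob with up to about 9 N and sideways with up to about 5 N, both from small errors in the circle I followed.
- **Surroundings:** the crank is left on the shaft, the arm is clear of everything, and the other things I could see on the desk look unmoved.

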